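# Weigh a gas sample cylinder on the spring balance

## Task

Weigh the gas sample cylinder: carry it by its handle to the spring balance without knocking the balance, hang it by the bow in the middle of the handle on the hook, and ease its weight on until the hook carries all of it, so that the hook does not jump when you let go. Leave it alone until it has hung still for two seconds, so that the weight can be read. Then lift it off smoothly, without jerking the hook or overstretching the spring, and set it gently back in its tray, on its feet inside the rim and in the middle; leave the other things on the bench where they are.

Things in the scene. Friction and masses are not known exactly. Their poses are not given: they have to be found in the camera images.
- cylinder: Loose gas sample cylinder: steel vessel 51 mm thick, 250 mm long, valves at both ends (330 mm overall), along x, in an aluminium frame with a carrying handle above it; symmetric end for end. Mass unknown, 0.25 to 0.88 kg, centred in x, y. Origin: middle, underside of the feet; z up. Feet at x = +-120 mm, 70 mm along y, 8 along x. Vessel axis 40 mm up, top 66 mm; valve knobs at x = +-138 mm, 76 mm high.
- grip_near (a point): A place to take the handle: on the black hand grip at the robot's end, 90 mm along -x from the handle's middle, 103 mm above the cylinder's origin. The grip is a straight bar along x, 10 mm thick (y), 16 mm high, from 20 to 116 mm from the middle. Held here, the hand keeps clear of the hook and balance. Axes as the cylinder's.
- grip_far (a point): The same on the other hand grip, 90 mm along +x from the handle's middle (on the balance, this end is towards the stand's rod).
- bow (a point): Underside of the bow, in the middle of the handle, 114 mm above the cylinder's origin: the point that comes to sit on the hook. Between the hand grips the handle rises as a bow of 10 mm round steel, level over 14 mm along x, then sloping down; its top is 124 mm above the origin. Axes as the cylinder's.
- tray: Fixed: shallow steel bench tray, 305 mm (x) by 110 mm (y), inside 295 by 100 mm; floor 3 mm thick, rim 10 mm high. Origin: centre of its underside; z up. The cylinder starts in it, along the tray's x, feet on its floor.
- stand: Fixed laboratory stand with a spring balance. Origin: on the bench straight below the hook; z up. Base plate 14 mm high, x = 85 to 245 mm, 140 mm wide; upright rod 12 mm thick at x = 210 mm, 554 mm high; cross rod 505 mm up, from the upright to the balance. The balance is an upright tube 29 mm thick on the z axis, 312 to 486 mm up, the hook below it. No part of it is on its -x, +y or -y side.
- hook_seat (a point): Lowest point inside the hook, 235 mm above the bench unloaded; moves with the hook. Axes as the stand's. The hook is 8 mm wire bent to a J in the y-z plane: down on the axis to 75 mm above the seat, out to y = -22 mm, round below the seat, up to a tip at y = +25 mm, top 25 mm above the seat. Inside 28 mm wide. A bar lying along x enters from the +y side above the tip, then goes down.
- hook (a joint): How far the hook is drawn down, m: 0 unloaded (top stop). Sprung: stays up to about 0.4 N, then about 7.7 mm per newton, lightly damped (bobs for a second or two when disturbed). The scale ends at 0.08; never draw it farther (bottom stop 0.10). If the cylinder is let go while the hand still carries part of it or pulls it down, the hook jumps.
- reagent_bottle: Bystander, loose: amber bottle, 72 mm thick, 150 mm high; origin at the centre of its underside.
- vial_rack: Bystander, loose: white rack of small vials, 110 mm (x) by 75 mm (y), 47 mm high; origin at the centre of its underside.
- jar: Bystander, loose: glass jar with a lid, 64 mm thick, 85 mm high; origin at the centre of its underside.

How it is judged:
On the way:
1. the cylinder hangs by its bow on the hook, let go, level and still (hook slower than 8 mm/s, cylinder slower than 30 mm/s) for 1.5 s (contact force between cylinder and the fingers below 0.05 N and contact force between cylinder and the arm below 0.05 N and contact force between cylinder and stand above 1.8 N and distance between bow and hook_seat below 0.012 m and value of joint hook above 0.012 m and angle between cylinder's own z axis and vertical below 0.2 rad and linear speed of cylinder below 0.03 m/s and velocity of joint hook between -0.008 and 0.008 m/s), for 1.5 s.
At the end, for the whole second after the job is handed in: The cylinder stands still and let go in its tray, upright (within 0.05 rad), both feet on the tray's floor (within 3 mm), its middle within 25 mm (x) and 20 mm (y) of the tray's and along it within 0.2 rad; the hook is empty and back at its top (within 4 mm) (contact force between cylinder and the fingers below 0.05 N and contact force between cylinder and the arm below 0.05 N and x of cylinder in the frame of tray between -0.025 and 0.025 m and y of cylinder in the frame of tray between -0.02 and 0.02 m and z of cylinder in the frame of tray between 0.001 and 0.006 m and angle between cylinder's own z axis and vertical below 0.05 rad and angle between the x axis of cylinder and the x axis of tray, either way round below 0.2 rad and linear speed of cylinder below 0.02 m/s and value of joint hook below 0.004 m); the robot touches nothing.
It fails at once if the hook is jerked (moves faster than 0.15 m/s), or jumps when the cylinder is let go (faster than 0.05 m/s while the fingers do not hold the cylinder) (velocity of joint hook above 0.15 m/s or velocity of joint hook below -0.15 m/s or (contact force between cylinder and the fingers below 0.05 N and (velocity of joint hook above 0.05 m/s or velocity of joint hook below -0.05 m/s))).
It fails at once if the balance is overloaded: the hook is drawn down more than 80 mm (value of joint hook above 0.08 m).
It fails at once if the balance or its stand is knocked or forced: more than 15 N from the cylinder or 5 N from the robot (contact force between cylinder and stand above 15 N or contact force between stand and the fingers above 5 N or contact force between stand and the arm above 5 N).
It fails at once if the cylinder is dropped or slammed into the tray: it moves faster than 0.3 m/s within 10 mm of the tray's floor (horizontal distance between cylinder and tray below 0.08 m and z of cylinder in the frame of tray below 0.013 m and linear speed of cylinder above 0.3 m/s).
It fails at once if a bystander is moved by more than 20 mm (distance of any of reagent_bottle, vial_rack, jar from where it was at the start of the episode above 0.02 m).
It also fails if it takes over 72 s, if anything falls off the work surface, if the arm or the gripper's body presses on something with over 40 N, if the wrist force passes 120 N, or if a joint passes its speed limit or range.

## Robot

A 6-joint arm with a two-finger parallel gripper is mounted at the origin on the work surface. World frame = base frame: x ahead of the robot, y to its left, z up, the work surface at z = 0. Lengths are in m, angles in rad, forces in N, time in s.
With the tool pointing down it reaches from about 0.35 to 0.725 m from the base axis. Payload 4.3 kg.
Tool frame: the origin (TCP) lies on the centre line of the jaws, within the pads' length; the fingertips stand 22 mm ahead of it and the grasp point (between the pads) lies 3 mm ahead of it; z points along the fingers, x is the direction in which the jaws open and shut, and the axes are right-handed (so a half turn about z gives the same grasp; the last joint's range is limited). The gripper opens to 85 mm and grips with 20 to 120 N. Pads are 22 mm wide; open, the fingers measure 114 mm over their backs; the gripper's body (76 mm by 85 mm) begins 54 mm behind the grasp point. The pads swing forward as they close: fully open they stand 13 mm farther back than shut.
Start: joints at [1.143, 0.377, 0.081, 1.274, 0, 1.46], TCP at [0.18, 0.546, 0.253] pointing down, gripper open.
Joint ranges: [-2.72, 2.72], [-0.84, 1.66], [-1.02, 1.22], [-1.77, 2.12], [-1.37, 1.28], [-3.14, 3.14]. Speed limits (rad/s): [2.57, 2.57, 3.14, 3.14, 3.14, 3.14].

## Interface

Orientations are given as [roll, pitch, yaw] about the fixed x, y, z axes, in that order (R = Rz(yaw) Ry(pitch) Rx(roll)).
In Python, from plant import telemetry, imaging, workorder gives the robot as it stands. The module is installed in compiled form; this text tells all that it offers.
- The arm moves only by the tool apply_moves, never from a script. Its argument "rows" is a list of rows, each a list of 5 numbers: the shift along the tool's x, y, z scaled (see below), then the turn about the tool's z scaled (see below), then the opening, from 0 (shut) to 1 (fully open). A call has exactly 8 rows; each row shifts and turns the pose as measured when the row begins, along the tool's axes as they then stand; what a row does not reach is not made up. The controller multiplies each number of a shift by 0.5 m and each number of a turn by 2 pi rad. A row lasts 1/8 s, in which the tool goes at most 62.5 mm and 10.7 degrees, less where a joint would pass 70% of its speed; a pose out of reach is approached as far as the arm can. A call with a number of a shift or a turn outside -1 to 1 is refused whole. A call with a gripper value outside its range is refused whole. The fingers move at their own pace and stop on an object; "force" is the grip in N (left out, the last holds). Time passes only in rows, so rows that do not move let the fingers close, or fill a call up. It gives the time, the measured TCP pose, the force and the opening at its end, in the units of the state.
- telemetry.get_obs(): the state, without advancing time (a new reading comes with each control period).
- imaging.camera(name): name is "side" or "top"; returns (picture, depth): 384x512x3 uint8, red, green, blue; 384x512 float32, m along the optical axis (not along the pixel's ray), 0 where there is no reading.
- imaging.calibration(name): a dict with "mtx" (3x3 intrinsics, pixels), "D" ([k1, k2, p1, p2, k3] as OpenCV has them; the pictures are not rectified), "world_from_camera" (4x4, takes a point from camera to world coordinates). Camera axes: x right, y down, z forward; pixel columns grow to the right and rows downward; lengths in m; the calibration is good to about 2 mm. A picture is of the moment at which its call begins. calibration takes no time and is no camera call.
- workorder.finish_job(): hands the job in, once; it reports no verdict.
Trained networks look in the newest picture that a camera, given by its name, has taken for a name from the list of things; names that differ only in an ending like _2 or _b are one class to them, and where a whole thing is asked for, a point or a joint stands for the part that bears it (a point fixed in the world has none). Each returns a list of dicts, best first, with "conf" (0 to 1); they miss things now and then, are a little off and sometimes report something else, mostly with a low value. They report only what shows in the picture. A call takes as long as a camera call.
- imaging.look_for(camera, thing): "position" ([x, y, z] in m, in world coordinates, good to about 4 mm: the middle of the surface that is visible of it).
- imaging.mark_of(camera, thing): "position" ([x, y, z] in m, in world coordinates, good to about 4 mm: a listed point, or the origin of a listed thing).
The state is a dict: "time": time; "q": joint angles; "joint_velocities": joint speeds; "joint_efforts": joint torques, N m; "tcp_pos": TCP position; "tool_rot": TCP orientation; "wrist_force": force on the tool from outside, world axes, zero at the start; "torque": the same for the moment, N m; "gripper_width": finger opening in m.
Only numpy, scipy, OpenCV 4.12 (cv2) and the standard library are available. Lean on these libraries where they do the work, as an engineer would, in place of code of your own. Each camera call takes 0.05 s, during which the arm holds its last target.

## Working session

There is one attempt and no reset: what is moved stays moved. The work goes in short steps, Python scripts to look and compute and a tool call to move; the robot and the scene stay as the last step left them, time stands still between calls to the robot, and variables do not carry over. Pictures are saved under pics/ and viewed, and the job is handed in when it is done.

Besides the shell and the picture viewer there is one more tool, called after "Emit:" as name([rows], argument=value, ...), one row to a line, values as JSON. apply_moves: Moves the arm, as the interface text tells. Shifts and turns lie within -1 to 1; 1 stands for 0.5 m of shift or 2 pi rad of turn. Its arguments: {"type":"object","properties":{"rows":{"type":"array","items":{"type":"array","items":{"type":"number","minimum":-1,"maximum":1}}},"force":{"type":"number"}},"required":["rows"]}

```bash
mkdir -p pics
python3 - <<'E'
from plant import telemetry, imaging
import cv2, numpy as np
print(telemetry.get_obs())
for c in ["side","top"]:
    p,d=imaging.camera(c); cv2.imwrite(f"pics/{c}0.png",p[:,:,::-1])
    print(c, imaging.calibration(c))
    for t in ["cylinder","grip_near","grip_far","bow","tray","stand","hook_seat","reagent_bottle","vial_rack","jar"]:
        r=imaging.mark_of(c,t)
        print(t,[(np.round(x["position"],3).tolist(),round(x["conf"],2)) for x in r[:2]])
print(telemetry.get_obs()["time"])
E
```

```text
{'time': 0.0, 'q': array([ 1.14272066e+00,  3.78064472e-01,  7.95799432e-02,  1.27438356e+00,
       -2.31873807e-05,  1.46050538e+00]), 'joint_velocities': array([-1.42629328e-03, -2.43658517e-03,  1.83828023e-04, -1.93283346e-03,
       -1.07126521e-03, -8.49330526e-05]), 'joint_efforts': array([-4.84761094e-04, -4.63604271e+01,  2.69875574e+01,  2.07055954e-02,
       -3.46836550e-04, -3.47072515e-06]), 'tcp_pos': array([0.17939993, 0.545637  , 0.25234222]), 'tool_rot': array([-3.14138767e+00,  2.06172936e-03,  1.25301184e+00]), 'wrist_force': array([ 0.5602664 , -0.06400909, -0.33388758]), 'torque': array([ 0.0350078 , -0.04276494, -0.06065498]), 'gripper_width': 0.08539265361353107}
side {'mtx': array([[453.49404144,   0.        , 253.5913709 ],
       [  0.        , 453.49404144, 187.12737717],
       [  0.        ,   0.        ,   1.        ]]), 'D': array([-0.18587199,  0.        ,  0.        ,  0.        ,  0.        ]), 'world_from_camera': array([[ 0.94673288, -0.16586958,  0.27601475,  0.24447337],
       [-0.32127059, -0.54495998,  0.77447003, -1.00874942],
       [ 0.02
[... 892 characters left out ...]
31e-01,
         4.31372959e-01],
       [-9.99909041e-01, -6.02194569e-03, -1.20684134e-02,
        -2.88936098e-04],
       [ 1.27712154e-02, -1.35034306e-01, -9.90758615e-01,
         1.27338034e+00],
       [ 0.00000000e+00,  0.00000000e+00,  0.00000000e+00,
         1.00000000e+00]])}
cylinder [([0.548, 0.261, 0.0], 0.95)]
grip_near [([0.456, 0.254, 0.107], 0.91)]
grip_far [([0.639, 0.274, 0.109], 0.61)]
bow [([0.55, 0.265, 0.119], 0.97)]
tray [([0.543, 0.255, -0.004], 0.98), ([0.637, 0.274, 0.108], 0.19)]
stand []
hook_seat [([0.576, -0.184, 0.231], 0.42), ([0.549, 0.264, 0.117], 0.3)]
reagent_bottle [([0.596, 0.515, -0.004], 0.98)]
vial_rack [([0.733, 0.005, -0.001], 0.92)]
jar []
1.1
```

View pics/side0.png

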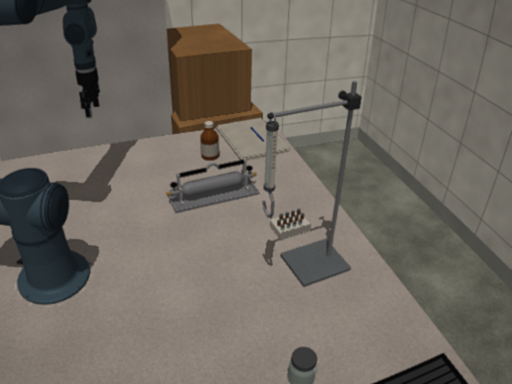

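View pics/top0.png

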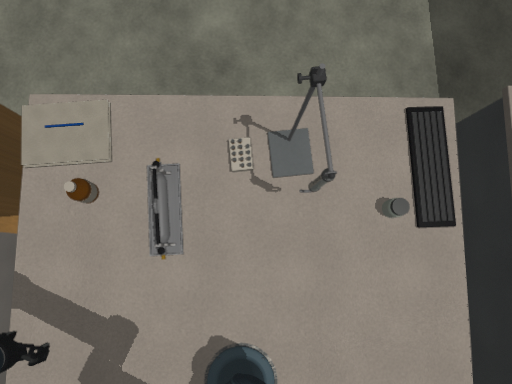

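Side: cylinder in tray about (213,190), hook (268,208), stand base (315,262), jar (302,365). Top: cylinder (165,210), balance bottom (329,175), base (290,153). Next I'll get the yaw of the stand and the exact hook and handle positions from depth.

```bash
cat > h.py <<'E'
import numpy as np, cv2
from plant import telemetry, imaging
def cloud(c):
    p,d=imaging.camera(c); k=imaging.calibration(c)
    h,w=d.shape; v,u=np.mgrid[:h,:w]
    uv=np.stack([u,v],-1).reshape(-1,1,2).astype(np.float64)
    n=cv2.undistortPoints(uv,k["mtx"],k["D"]).reshape(h,w,2)
    P=np.dstack([n*d[...,None],d]); T=k["world_from_camera"]
    W=P@T[:3,:3].T+T[:3,3]; W[d==0]=np.nan
    return p,d,W
E
python3 - <<'E'
from h import *
for c in ["side","top"]:
    p,d,W=cloud(c); np.save(f"{c}.npy",W)
    x,y,z=W[...,0],W[...,1],W[...,2]
    def rep(n,m):
        q=W[m]; 
        print(c,n,len(q), np.round(np.median(q,0),4) if len(q) else '', np.round(q.mean(0),4) if len(q) else '',np.round(q.min(0),3) if len(q) else '',np.round(q.max(0),3)if len(q) else '')
        return q
    near=(abs(x-.577)<.06)&(abs(y+.185)<.06)
    rep("tube",near&(z>.33)&(z<.48))
    rep("hook",near&(z>.2)&(z<.305))
    q=rep("base",(z>.008)&(z<.02)&(x>.55)&(x<.95)&(y<0)&(y>-.4))
    if len(q): print(cv2.minAreaRect(q[:,:2].astype(np.float32)*1000))
    rep("rod",(z>.1)&(z<.45)&(x>.7)&(x<.95)&(y<0)&(y>-.35))
    q=rep("grip",(z>.095)&(z<.117)&(abs(x-.548)<.14)&(abs(y-.262)<.07))
    if len(q): print(cv2.minAreaRect(q[:,:2].astype(np.float32)*1000), cv2.fitLine(q[:,:2].astype(np.float32),cv2.DIST_HUBER,0,.01,.01).ravel())
    q=rep("bow",(z>.119)&(z<.14)&(abs(x-.548)<.14)&(abs(y-.262)<.07))
    q=rep("tray",(z>.003)&(z<.02)&(abs(x-.548)<.2)&(abs(y-.262)<.12))
    if len(q): print(cv2.minAreaRect(q[:,:2].astype(np.float32)*1000))
E
```

```text
side tube 600 [ 0.5727 -0.1942  0.4097] [ 0.5732 -0.1933  0.4085] [ 0.562 -0.201  0.33 ] [ 0.59 -0.18  0.48]
side hook 137 [ 0.5762 -0.1977  0.2553] [ 0.5763 -0.1918  0.2622] [ 0.57  -0.211  0.227] [ 0.582 -0.157  0.305]
side base 1889 [ 0.734  -0.1678  0.0124] [ 0.7357 -0.1621  0.0124] [ 0.654 -0.246  0.008] [ 0.827 -0.001  0.02 ]
((734.248291015625, -117.06282043457031), (161.87457275390625, 243.2641143798828), 6.2294602394104)
side rod 486 [ 0.7829 -0.1641  0.3119] [ 0.7833 -0.1638  0.2975] [ 0.777 -0.171  0.1  ] [ 0.792 -0.155  0.449]
side grip 306 [0.5269 0.2591 0.1064] [0.5415 0.259  0.1057] [0.423 0.238 0.095] [0.669 0.28  0.116]
((545.4892578125, 260.71575927734375), (246.1005096435547, 21.0932674407959), 5.728955268859863) [0.9960641  0.08863531 0.5414588  0.2590475 ]
side bow 16 [0.5451 0.2573 0.1224] [0.5434 0.2578 0.1228] [0.53  0.252 0.119] [0.556 0.265 0.126]
side tray 321 [0.5369 0.2137 0.0058] [0.537  0.2229 0.0067] [0.35  0.145 0.003] [0.706 0.364 0.02 ]
((523.5686645507812, 261.26922607421875), (369.6744384765625, 180.181884765625), 13.869633674621582)
top tube 156 
[... 369 characters left out ...]
06787109375, 386.5274353027344), 87.99884033203125)
top rod 216 [ 0.7823 -0.158   0.3155] [ 0.7827 -0.1587  0.3039] [ 0.78  -0.166  0.104] [ 0.789 -0.154  0.447]
top grip 273 [0.5266 0.2623 0.1132] [0.5448 0.2623 0.1122] [0.424 0.243 0.096] [0.67  0.283 0.117]
((546.5747680664062, 262.8409423828125), (247.6953125, 17.929855346679688), 5.612712383270264) [0.9955862  0.09385119 0.53220916 0.26047134]
top bow 44 [0.5444 0.2631 0.123 ] [0.5426 0.2626 0.1235] [0.442 0.252 0.119] [0.669 0.27  0.129]
top tray 1981 [0.5462 0.2368 0.0049] [0.5471 0.254  0.006 ] [0.348 0.142 0.003] [0.748 0.382 0.02 ]
((548.16162109375, 261.90899658203125), (399.6529541015625, 239.67662048339844), 0.10982343554496765)
```

```bash
cat >> h.py <<'E'
from scipy.spatial.transform import Rotation as Ro
def plan(target,yaw=None,n=8):
    o=telemetry.get_obs(); R=Ro.from_euler("xyz",o["tool_rot"]).as_matrix()
    s=R.T@(np.array(target)-o["tcp_pos"])
    t=0 if yaw is None else -(yaw-o["tool_rot"][2])
    t=(t+np.pi)%(2*np.pi)-np.pi
    print("t",round(o["time"],2),"pos",np.round(o["tcp_pos"],4),"rot",np.round(o["tool_rot"],4),"F",np.round(o["wrist_force"],2),"M",np.round(o["torque"],3),"w",round(o["gripper_width"],4))
    print("shift m",np.round(s,4),"turn",round(t,4)," per row scaled:",np.round(s/n/.5,4),"turn/row",round(t/n/2/np.pi,5))
E
python3 -c "
from h import *
plan([.457,.253,.21],1.666)"
```

```text
t 1.2 pos [0.1797 0.5463 0.2534] rot [ 3.1416e+00 -1.0000e-04  1.2530e+00] F [-0.43 -0.29  0.72] M [ 0.01   0.001 -0.   ] w 0.0852
shift m [-0.1919  0.3551  0.0433] turn -0.413  per row scaled: [-0.048   0.0888  0.0108] turn/row -0.00822
```

Emit:
apply_moves([
  [-0.055,0.102,0.012,0,1],
  [-0.055,0.102,0.012,0,1],
  [-0.055,0.102,0.012,0,1],
  [-0.055,0.102,0.012,0,1],
  [-0.055,0.102,0.012,0,1],
  [-0.055,0.102,0.012,0,1],
  [-0.055,0.102,0.012,0,1],
  [0,0,0,-0.022,1],
], force=100)

```text
time: 2.2
tcp_pos: [0.469, 0.2457, 0.2107]
tool_rot: [3.137, -0.006, 1.398]
wrist_force: [-0.6, 1.4, 0.9]
gripper_width: 0.0858
```

```bash
python3 -c "
from h import *
plan([.457,.253,.16],1.666)"
```

```text
t 2.2 pos [0.469  0.2457 0.2107] rot [ 3.1372 -0.0056  1.3985] F [-0.57  1.42  0.94] M [-0.024  0.061 -0.006] w 0.0858
shift m [ 0.0049 -0.0133  0.0506] turn -0.2675  per row scaled: [ 0.0012 -0.0033  0.0127] turn/row -0.00532
```

Emit:
apply_moves([
  [0,0,0.01,-0.014,1],
  [0,0,0.02,-0.014,1],
  [0,0,0.02,-0.013,1],
  [0.005,-0.006,0.02,0,1],
  [0.005,-0.006,0.02,0,1],
  [0.005,-0.006,0.01,0,1],
  [0,-0.004,0,0,1],
  [0,0,0,0,1],
])

```text
time: 3.2
tcp_pos: [0.4581, 0.2516, 0.159]
tool_rot: [3.135, -0.005, 1.659]
wrist_force: [0.6, -0.6, -0.0]
gripper_width: 0.0855
```

```bash
python3 -c "
from h import *
plan([.457,.253,.109],1.666)"
```

```text
t 3.2 pos [0.4581 0.2516 0.159 ] rot [ 3.1349 -0.0047  1.6588] F [ 0.55 -0.57 -0.02] M [-0.019  0.035 -0.005] w 0.0855
shift m [ 0.0012 -0.0013  0.05  ] turn -0.0072  per row scaled: [ 0.0003 -0.0003  0.0125] turn/row -0.00014
```

Emit:
apply_moves([
  [0.001,-0.001,0.02,-0.001,1],
  [0.001,-0.001,0.02,0,1],
  [0,0,0.02,0,1],
  [0,0,0.02,0,1],
  [0,0,0.01,0,1],
  [0,0,0.006,0,1],
  [0,0,0.002,0,1],
  [0,0,0,0,1],
])

```text
time: 4.2
tcp_pos: [0.4578, 0.2528, 0.1067]
tool_rot: [3.134, -0.005, 1.665]
wrist_force: [0.2, 0.1, -0.5]
gripper_width: 0.0854
```

```bash
cat >> h.py <<'E'
def force(n=8,c="side"):
    F=[];M=[];J=[]
    for i in range(n):
        p,d=imaging.camera(c); o=telemetry.get_obs(); F.append(o["wrist_force"]);M.append(o["torque"]);J.append(o["joint_efforts"])
    F=np.array(F);M=np.array(M);J=np.array(J)
    print("F",F.mean(0).round(3),"sd",F.std(0).round(2),"M",M.mean(0).round(4),"sd",M.std(0).round(3),"J",J.mean(0).round(3),"sd",J.std(0).round(3))
    return p,d
E
python3 -c "
from h import *
plan([.457,.253,.109],1.666)
p,d=force()
cv2.imwrite('pics/s1.png',cv2.resize(p[100:260,130:330,::-1],None,fx=3,fy=3))"
```

```text
t 4.2 pos [0.4578 0.2528 0.1067] rot [ 3.1343 -0.0047  1.6649] F [ 0.18  0.1  -0.49] M [0.056 0.002 0.045] w 0.0854
shift m [ 0.0003 -0.0007 -0.0023] turn -0.0011  per row scaled: [ 0.0001 -0.0002 -0.0006] turn/row -2e-05
F [ 0.123 -0.378  0.25 ] sd [0.57 0.61 0.48] M [-0.0223  0.0057 -0.0104] sd [0.04  0.019 0.029] J [-1.0000e-03 -4.2195e+01  2.3722e+01 -7.9000e-02  9.0000e-03 -0.0000e+00] sd [0.002 0.047 0.031 0.001 0.    0.   ]
```

View pics/s1.png

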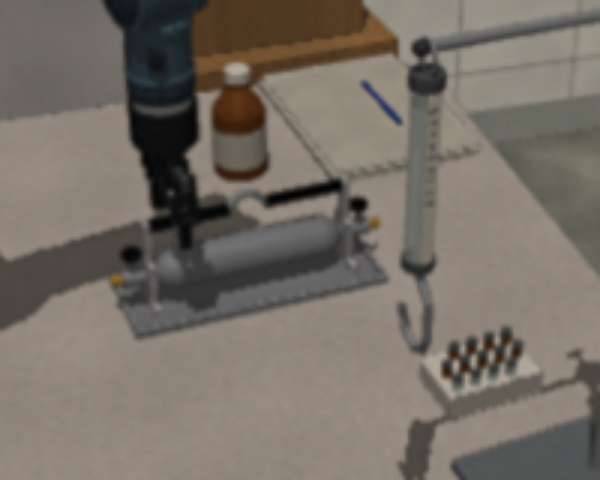

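Emit:
apply_moves([
  [0,0,-0.002,0,0],
  [0,0,0,0,0],
  [0,0,0,0,0],
  [0,0,0,0,0],
  [0,0,0,0,0],
  [0,0,0,0,0],
  [0,0,0,0,0],
  [0,0,0,0,0],
], force=115)

```text
time: 5.6
tcp_pos: [0.4577, 0.2535, 0.1078]
tool_rot: [3.134, -0.006, 1.666]
wrist_force: [-0.6, 1.4, -0.8]
gripper_width: 0.0083
```

```bash
python3 -c "
from h import *
plan([.457,.253,.209],1.666)"
```

```text
t 5.6 pos [0.4577 0.2535 0.1078] rot [ 3.1341 -0.0059  1.6657] F [-0.57  1.37 -0.79] M [0.08  0.03  0.061] w 0.0083
shift m [ 0.0002  0.     -0.1012] turn -0.0003  per row scaled: [ 0.0001  0.     -0.0253] turn/row -1e-05
```

Emit:
apply_moves([
  [0,0,-0.004,0,0],
  [0,0,-0.008,0,0],
  [0,0,-0.012,0,0],
  [0,0,-0.016,0,0],
  [0,0,-0.02,0,0],
  [0,0,-0.02,0,0],
  [0,0,-0.008,0,0],
  [0,0,0,0,0],
])

```text
time: 6.6
tcp_pos: [0.4525, 0.2509, 0.151]
tool_rot: [-3.137, -0.002, 1.665]
wrist_force: [0.0, 0.5, -8.4]
gripper_width: 0.0082
```

```bash
python3 -c "
from h import *
plan([.457,.253,.209],1.666)
p,d=force()
cv2.imwrite('pics/s2.png',cv2.resize(p[100:260,130:330,::-1],None,fx=3,fy=3))
for c in ['side']:
  for t in ['grip_near','grip_far','bow','cylinder']:
    r=imaging.mark_of(c,t); print(t,[(np.round(x['position'],3),round(x['conf'],2)) for x in r[:1]])
"
```

```text
t 6.6 pos [0.4525 0.2509 0.151 ] rot [-3.1369e+00 -2.4000e-03  1.6649e+00] F [ 0.01  0.55 -8.45] M [-0.083  0.667 -0.015] w 0.0082
shift m [ 0.0018  0.0044 -0.058 ] turn -0.0011  per row scaled: [ 0.0004  0.0011 -0.0145] turn/row -2e-05
F [-0.19   0.036 -8.12 ] sd [0.24 0.41 0.62] M [-0.0669  0.684   0.0052] sd [0.023 0.015 0.034] J [-2.0000e-03 -4.6371e+01  2.8530e+01 -6.0300e-01 -1.7600e-01 -1.0000e-03] sd [0.012 0.137 0.12  0.052 0.003 0.002]
grip_near [(array([0.454, 0.249, 0.144]), 0.97)]
grip_far [(array([0.636, 0.27 , 0.144]), 0.8)]
bow [(array([0.539, 0.259, 0.156]), 0.75)]
cylinder [(array([0.538, 0.26 , 0.042]), 0.84)]
```

View pics/s2.png

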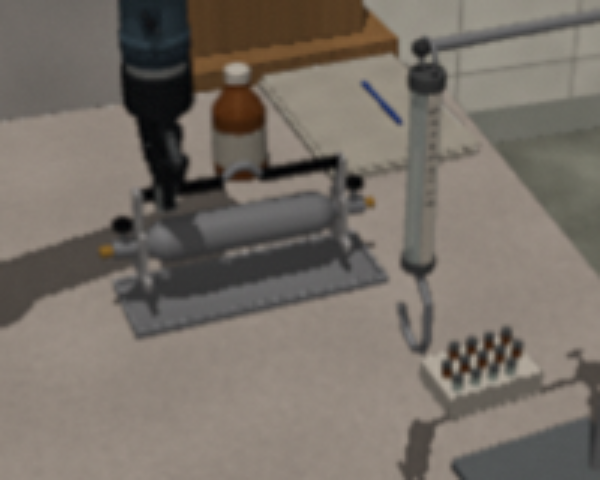

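```bash
python3 -c "
from h import *
plan([.478,-.104,.258],1.675,16)"
```

```text
t 7.2 pos [0.4521 0.2507 0.1503] rot [-3.1356e+00 -2.0000e-03  1.6649e+00] F [ 0.13  0.26 -8.44] M [-0.074  0.669 -0.044] w 0.0076
shift m [-0.3554 -0.0081 -0.1083] turn -0.0101  per row scaled: [-0.0444 -0.001  -0.0135] turn/row -0.0001
```

Emit:
apply_moves([
  [-0.01,0,-0.02,0,0],
  [-0.02,0,-0.035,0,0],
  [-0.035,0,-0.04,0,0],
  [-0.05,-0.001,-0.04,0,0],
  [-0.06,-0.001,-0.04,0,0],
  [-0.06,-0.001,-0.02,0,0],
  [-0.06,-0.001,-0.01,0,0],
  [-0.06,-0.001,-0.005,0,0],
])

```text
time: 8.2
tcp_pos: [0.4679, 0.0672, 0.2641]
tool_rot: [-3.141, 0.002, 1.668]
wrist_force: [0.7, 0.2, -9.2]
gripper_width: 0.008
```

```bash
python3 -c "
from h import *
plan([.478,-.104,.258],1.675,8)"
```

```text
t 8.2 pos [0.4679 0.0672 0.2641] rot [-3.1413e+00  2.5000e-03  1.6684e+00] F [ 0.74  0.19 -9.18] M [-0.063  0.725 -0.016] w 0.008
shift m [-0.1714 -0.0067  0.0066] turn -0.0066  per row scaled: [-0.0428 -0.0017  0.0016] turn/row -0.00013
```

Emit:
apply_moves([
  [-0.06,-0.001,0,0,0],
  [-0.06,-0.001,0.002,0,0],
  [-0.055,-0.001,0.002,-0.001,0],
  [-0.045,-0.001,0.002,0,0],
  [-0.035,-0.001,0.001,0,0],
  [-0.025,-0.001,0,0,0],
  [-0.015,0,0,0,0],
  [-0.005,0,0,0,0],
])

```text
time: 9.2
tcp_pos: [0.4792, -0.0932, 0.2677]
tool_rot: [3.137, 0.012, 1.67]
wrist_force: [-0.5, 0.2, -7.3]
gripper_width: 0.0084
```

```bash
cat > look.py <<'E'
from h import *
import sys
tag=sys.argv[1]
plan([.478,-.104,.258],1.675,8)
o=telemetry.get_obs(); tcp=o["tcp_pos"]
for c in ['side','top']:
  p,d,W=cloud(c)
  np.save(f"{tag}_{c}.npy",W)
  cv2.imwrite(f'pics/{tag}{c}.png',cv2.resize(p[90:300,160:360,::-1] if c=='side' else p[90:290,230:430,::-1],None,fx=2.8,fy=2.8,interpolation=cv2.INTER_CUBIC))
  for t in ['grip_near','grip_far','bow','hook_seat','cylinder']:
    r=imaging.mark_of(c,t); print(c,t,[(np.round(x['position'],3).tolist(),round(x['conf'],2)) for x in r[:2]])
E
python3 look.py a
```

```text
t 9.2 pos [ 0.4792 -0.0932  0.2677] rot [3.1369 0.0121 1.6701] F [-0.49  0.15 -7.34] M [ 0.028  0.721 -0.012] w 0.0084
shift m [-0.0105 -0.0023  0.0098] turn -0.0049  per row scaled: [-0.0026 -0.0006  0.0025] turn/row -0.0001
side grip_near [([0.482, -0.097, 0.263], 0.68), ([0.581, -0.184, 0.237], 0.41)]
side grip_far [([0.663, -0.07, 0.263], 0.9)]
side bow [([0.566, -0.086, 0.159], 0.71)]
side hook_seat [([0.58, -0.186, 0.235], 0.44), ([0.661, -0.072, 0.262], 0.17)]
side cylinder [([0.569, -0.086, 0.158], 0.68)]
top grip_near []
top grip_far [([0.656, -0.075, 0.266], 0.91)]
top bow [([0.572, -0.086, 0.273], 0.97), ([0.555, -0.501, -0.003], 0.26)]
top hook_seat [([0.599, 0.516, -0.004], 0.32)]
top cylinder [([0.598, 0.513, -0.002], 0.3)]
```

View pics/aside.png

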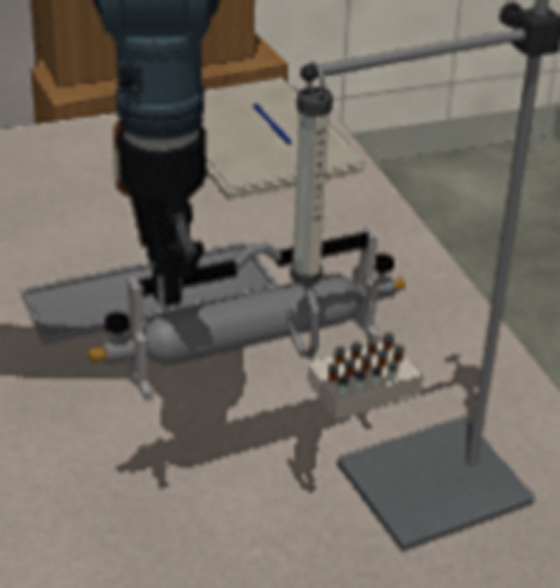

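View pics/atop.png

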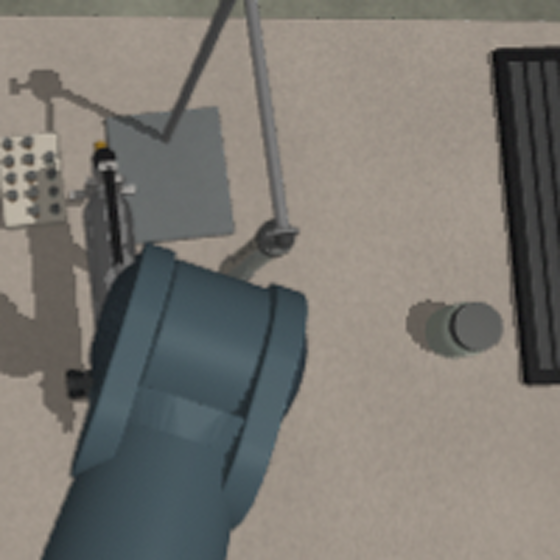

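Run:
```python
import numpy as np
A=np.load("a_top.npy");B=np.load("a_side.npy")
for n,W in (("top",A),("side",B)):
    P=W.reshape(-1,3); P=P[~np.isnan(P[:,0])]
    m=(P[:,2]>.29)&(P[:,0]>.3)&(P[:,0]<.56)&(P[:,1]>-.3)&(P[:,1]<.1)
    P=P[m]
    for z in np.arange(.29,1.0,.04):
        q=P[(P[:,2]>=z)&(P[:,2]<z+.04)]
        if len(q): print(n,round(z,2),len(q),q.min(0).round(3),q.max(0).round(3))
# handle tilt
P=np.vstack([A.reshape(-1,3),B.reshape(-1,3)])
for n,W in (("top",A),("side",B)):
    P=W.reshape(-1,3)
    for lo,hi in ((.50,.53),(.55,.562),(.562,.576),(.576,.59),(.60,.63),(.63,.66),(.66,.68)):
        q=P[(P[:,0]>lo)&(P[:,0]<hi)&(abs(P[:,1]+.085)<.03)&(P[:,2]>.245)&(P[:,2]<.31)]
        if len(q): print(n,lo,len(q),np.median(q,0).round(4),np.percentile(q[:,2],[5,95]).round(4))
```

```text
top 0.29 4 [ 0.481 -0.05   0.321] [ 0.486 -0.045  0.329]
top 0.33 87 [ 0.461 -0.051  0.331] [ 0.485 -0.03   0.352]
top 0.53 6 [ 0.452 -0.04   0.557] [ 0.461 -0.038  0.569]
top 0.65 25 [ 0.415 -0.056  0.66 ] [ 0.526 -0.022  0.689]
top 0.69 1354 [ 0.3   -0.146  0.691] [0.533 0.018 0.73 ]
top 0.73 9910 [ 0.3   -0.141  0.73 ] [0.521 0.017 0.77 ]
top 0.77 6 [ 0.3  -0.04  0.77] [ 0.306 -0.028  0.771]
side 0.29 222 [ 0.458 -0.156  0.29 ] [ 0.495 -0.039  0.33 ]
side 0.33 293 [ 0.455 -0.158  0.33 ] [ 0.498 -0.077  0.369]
side 0.37 444 [ 0.438 -0.134  0.37 ] [ 0.512 -0.088  0.41 ]
side 0.41 501 [ 0.439 -0.132  0.41 ] [ 0.514 -0.076  0.45 ]
side 0.45 493 [ 0.435 -0.132  0.45 ] [ 0.512 -0.079  0.49 ]
side 0.49 521 [ 0.429 -0.132  0.49 ] [ 0.509 -0.089  0.53 ]
side 0.53 728 [ 0.423 -0.144  0.53 ] [ 0.521 -0.079  0.57 ]
side 0.57 783 [ 0.425 -0.144  0.57 ] [ 0.524 -0.073  0.61 ]
side 0.61 666 [ 0.428 -0.137  0.61 ] [ 0.516 -0.075  0.65 ]
side 0.65 1334 [ 0.3   -0.151  0.65 ] [ 0.529 -0.054  0.69 ]
side 0.69 2289 [ 0.3   -0.151  0.69 ] [ 0.532 -0.06   0.73 ]
side 0.73 733 [ 0.3   -0.142  0.73 ] [ 0.502 -0.072  0.744]
top 0.576 10 [ 0.5845 -0.0792  0.2774] [0.268  0.2807]
top 0.6 43 [ 0.6151 -0.0796  0.2702] [0.2655 0.2732]
top 0.63 45 [ 0.6453 -0.0748  0.2691] [0.261  0.2729]
top 0.66 29 [ 0.6701 -0.0723  0.2684] [0.2656 0.2715]
side 0.5 67 [ 0.5149 -0.0939  0.2651] [0.2563 0.271 ]
side 0.55 19 [ 0.555  -0.0901  0.2782] [0.2707 0.2805]
side 0.562 21 [ 0.5683 -0.0882  0.2788] [0.2749 0.2828]
side 0.576 27 [ 0.5842 -0.0873  0.2686] [0.2568 0.2794]
side 0.6 3 [ 0.6009 -0.0882  0.2692] [0.2667 0.2695]
side 0.63 54 [ 0.646  -0.0809  0.2621] [0.2542 0.2694]
side 0.66 42 [ 0.6701 -0.0789  0.2632] [0.2551 0.2668]
```

Run:
```python
import numpy as np
for n in ("side","top"):
    W=np.load(n+".npy"); P=W.reshape(-1,3)
    q=P[(abs(P[:,0]-.577)<.03)&(abs(P[:,1]+.184)<.05)&(P[:,2]>.2)&(P[:,2]<.315)]
    for z in np.arange(.22,.315,.005):
        s=q[(q[:,2]>=z)&(q[:,2]<z+.005)]
        if len(s): print(n,round(z,3),"y",(np.sort(s[:,1])*1000).round(0).astype(int).tolist(),"x",s[:,0].mean().round(4))
```

```text
side 0.225 y [-187, -183] x 0.5742
side 0.23 y [-197, -188, -187, -187, -184, -183, -182, -180, -180, -178, -173] x 0.5746
side 0.235 y [-204, -202, -201, -199, -194, -187, -183, -180, -178, -178, -177, -177, -174, -173, -172, -172, -169] x 0.575
side 0.24 y [-206, -205, -203, -201, -196, -172, -172, -171, -171, -169, -168, -167, -167, -165] x 0.5752
side 0.245 y [-210, -209, -206, -205, -168, -168, -164, -163] x 0.5746
side 0.25 y [-210, -210, -208, -207, -207, -204, -169, -168, -164, -164, -163, -163, -162, -161, -160, -157] x 0.5755
side 0.255 y [-210, -210, -209, -207, -206, -163, -163, -162, -159] x 0.576
side 0.26 y [-211, -210, -208, -208, -205] x 0.5788
side 0.265 y [-209, -209, -208, -208, -207, -206] x 0.5783
side 0.27 y [-210, -208, -207, -206, -205] x 0.5777
side 0.275 y [-209, -208, -207, -206] x 0.5787
side 0.28 y [-209, -207, -207, -206, -204, -203] x 0.5774
side 0.285 y [-209, -207, -206] x 0.5792
side 0.29 y [-209, -208, -208, -204, -204, -204, -204, -203, -202, -201, -200] x 0.578
side 0.295 y [-203, -202, -201, -199, -198, -197, -197, -196, -195, -194, -191] x 0.5773
side 0.3 y [-202, -197, -195, -195, -192, -192, -190, -190, -189] x 0.5767
side 0.305 y [-195, -194, -192] x 0.5759
side 0.31 y [-198, -196, -196, -196, -196, -196, -195, -195, -194, -194, -193, -191, -190, -186] x 0.5719
top 0.23 y [-188, -185, -185, -180] x 0.5762
top 0.235 y [-187, -187, -185, -182, -182, -181, -179, -179, -176, -173, -173] x 0.5773
top 0.24 y [-189, -176, -176, -172, -170, -170] x 0.5769
top 0.245 y [-169, -166] x 0.5742
top 0.25 y [-166, -165, -162] x 0.5747
top 0.255 y [-162, -162, -159, -159, -157, -156] x 0.5749
top 0.26 y [-159] x 0.5737
top 0.295 y [-203] x 0.577
```

Emit:
apply_moves([
  [-0.01,0,0.003,-0.0008,0],
  [-0.016,0,0.004,0,0],
  [-0.018,0,0.004,0,0],
  [-0.018,0,0.003,0,0],
  [-0.016,0,0,0,0],
  [-0.01,0,0,0,0],
  [-0.004,0,0,0,0],
  [0,0,0,0,0],
])

```text
time: 10.8
tcp_pos: [0.4844, -0.1428, 0.2604]
tool_rot: [3.137, 0.013, 1.675]
wrist_force: [-0.3, -0.8, -7.4]
gripper_width: 0.0085
```

```bash
sed -i 's/plan(.*/plan([.4877,-.1915,.2607],1.675,8)/' look.py; python3 look.py b
python3 - <<'E'
import numpy as np
for n in ("top","side"):
    P=np.load(f"b_{n}.npy").reshape(-1,3)
    for lo,hi in ((.50,.53),(.555,.566),(.566,.58),(.58,.59),(.60,.63),(.63,.66),(.66,.68)):
        q=P[(P[:,0]>lo)&(P[:,0]<hi)&(abs(P[:,1]+.13)<.035)&(P[:,2]>.235)&(P[:,2]<.30)]
        if len(q): print(n,lo,len(q),np.median(q,0).round(4),np.percentile(q[:,2],[5,95]).round(4))
E
```

```text
t 10.8 pos [ 0.4844 -0.1428  0.2604] rot [3.1375 0.0127 1.6746] F [-0.25 -0.76 -7.41] M [-0.021  0.734 -0.001] w 0.0085
shift m [-0.0487 -0.0018  0.0003] turn -0.0004  per row scaled: [-0.0122 -0.0004  0.0001] turn/row -1e-05
side grip_near [([0.486, -0.148, 0.252], 0.8)]
side grip_far [([0.668, -0.121, 0.255], 0.72), ([0.486, -0.146, 0.255], 0.33)]
side bow [([0.572, -0.134, 0.27], 0.66)]
side hook_seat [([0.579, -0.187, 0.235], 0.71)]
side cylinder [([0.571, -0.135, 0.15], 0.65)]
top grip_near []
top grip_far [([0.665, -0.124, 0.258], 0.88), ([0.736, 0.004, -0.002], 0.55)]
top bow [([0.576, -0.133, 0.267], 0.95), ([0.662, -0.126, 0.261], 0.55)]
top hook_seat []
top cylinder [([0.572, -0.139, 0.148], 0.63)]
top 0.5 6 [ 0.5284 -0.1348  0.2655] [0.2625 0.2677]
top 0.555 19 [ 0.5608 -0.1346  0.2726] [0.2686 0.2786]
top 0.566 23 [ 0.5739 -0.1346  0.2768] [0.2593 0.2796]
top 0.58 12 [ 0.5852 -0.1313  0.2734] [0.2679 0.2772]
top 0.6 45 [ 0.6138 -0.1289  0.2625] [0.2589 0.2667]
top 0.63 48 [ 0.6444 -0.1243  0.2622] [0.2524 0.265 ]
top 0.66 28 [ 0.6696 -0.1231  0.2621] [0.2584 0.2649]
side 0.5 61 [ 0.5182 -0.1444  0.2577] [0.2493 0.2644]
side 0.555 24 [ 0.5598 -0.1393  0.2698] [0.263  0.2756]
side 0.566 36 [ 0.5726 -0.1389  0.2677] [0.2471 0.2757]
side 0.58 15 [ 0.5849 -0.1375  0.2667] [0.2585 0.2723]
side 0.6 53 [ 0.6172 -0.1336  0.2575] [0.2484 0.2617]
side 0.63 64 [ 0.646  -0.1308  0.2555] [0.2468 0.2616]
side 0.66 43 [ 0.6702 -0.1285  0.2556] [0.246  0.2612]
```

View pics/bside.png

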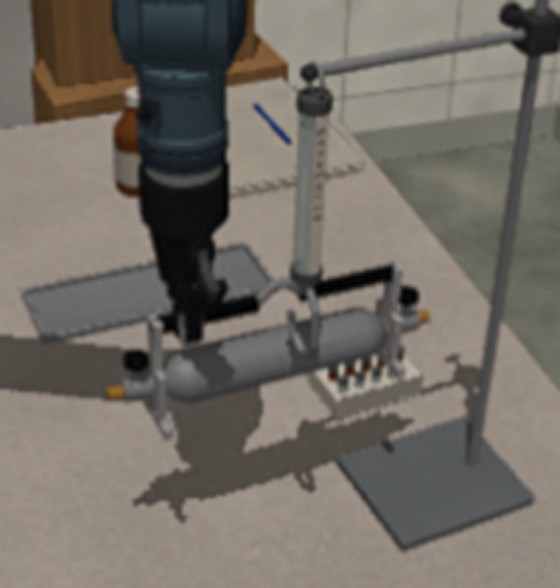

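Emit:
apply_moves([
  [-0.008,0,0,0,0],
  [-0.014,0,0,0,0],
  [-0.016,-0.001,0,0,0],
  [-0.016,-0.001,0,0,0],
  [-0.016,0,0,0,0],
  [-0.014,0,0,0,0],
  [-0.008,0,0,0,0],
  [-0.003,0,0,0,0],
])

```text
time: 12.4
tcp_pos: [0.4886, -0.1944, 0.2609]
tool_rot: [3.138, 0.014, 1.674]
wrist_force: [-0.4, 0.3, -8.1]
gripper_width: 0.0082
```

```bash
sed -i 's/plan(.*/plan([.4885,-.1915,.2607],1.675,8)/' look.py; python3 look.py c
python3 - <<'E'
import numpy as np
for n in ("top","side"):
    P=np.load(f"c_{n}.npy").reshape(-1,3)
    for lo,hi in ((.50,.53),(.555,.566),(.566,.58),(.58,.59),(.60,.63),(.63,.66),(.66,.68)):
        q=P[(P[:,0]>lo)&(P[:,0]<hi)&(abs(P[:,1]+.183)<.035)&(P[:,2]>.235)&(P[:,2]<.30)]
        if len(q): print(n,lo,len(q),np.median(q,0).round(4),np.percentile(q[:,2],[5,95]).round(4))
E
```

```text
t 12.4 pos [ 0.4886 -0.1944  0.2609] rot [3.1378 0.0136 1.6737] F [-0.36  0.32 -8.11] M [-0.024  0.693  0.007] w 0.0082
shift m [0.0029 0.0002 0.0001] turn -0.0013  per row scaled: [0.0007 0.     0.    ] turn/row -3e-05
side grip_near [([0.491, -0.195, 0.256], 0.84), ([0.575, -0.188, 0.15], 0.53)]
side grip_far [([0.672, -0.173, 0.256], 0.6)]
side bow [([0.574, -0.182, 0.268], 0.95)]
side hook_seat [([0.579, -0.184, 0.236], 0.49)]
side cylinder [([0.572, -0.19, 0.153], 0.72), ([0.579, -0.184, 0.234], 0.61)]
top grip_near [([0.486, -0.198, 0.259], 0.63)]
top grip_far [([0.669, -0.175, 0.26], 0.84)]
top bow [([0.58, -0.183, 0.27], 0.67)]
top hook_seat [([0.575, -0.188, 0.153], 0.63), ([0.578, -0.184, 0.234], 0.36)]
top cylinder [([0.576, -0.189, 0.155], 0.56)]
top 0.5 7 [ 0.5277 -0.1868  0.2676] [0.2597 0.2691]
top 0.555 16 [ 0.5604 -0.1848  0.2707] [0.2647 0.2753]
top 0.566 39 [ 0.5744 -0.1763  0.2551] [0.2369 0.2792]
top 0.58 1 [ 0.5802 -0.1822  0.2353] [0.2353 0.2353]
top 0.6 46 [ 0.6136 -0.1803  0.2638] [0.2566 0.2665]
top 0.63 49 [ 0.6446 -0.1759  0.2632] [0.2537 0.2664]
top 0.66 31 [ 0.6703 -0.1736  0.2623] [0.2548 0.2655]
side 0.5 52 [ 0.5202 -0.196   0.2563] [0.2497 0.2642]
side 0.555 26 [ 0.5609 -0.1909  0.267 ] [0.2609 0.2733]
side 0.566 103 [ 0.5759 -0.1994  0.2698] [0.2374 0.298 ]
side 0.58 19 [ 0.5809 -0.2056  0.2753] [0.2552 0.2954]
side 0.6 71 [ 0.6138 -0.186   0.2581] [0.248  0.2626]
side 0.63 70 [ 0.6443 -0.1831  0.2566] [0.2463 0.2619]
side 0.66 47 [ 0.6689 -0.1809  0.2564] [0.2463 0.261 ]
```

View pics/cside.png

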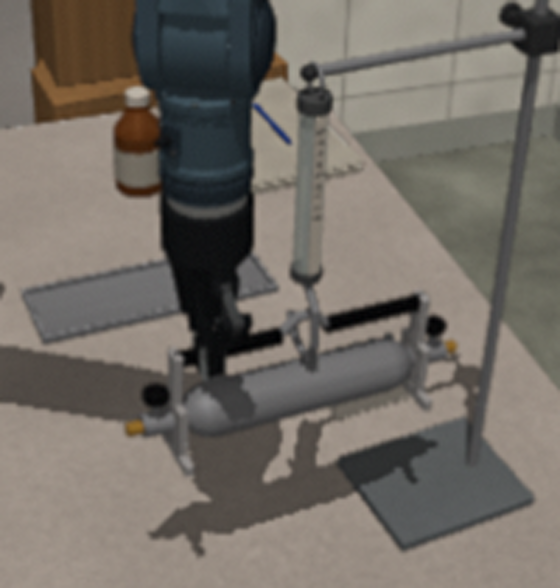

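Emit:
apply_moves([
  [0.001,0,0.006,0,0],
  [0.001,0,0.01,0,0],
  [0.001,0,0.01,0,0],
  [0.001,0,0.01,0,0],
  [0,0,0.008,0,0],
  [0,0,0.006,0,0],
  [0,0,0.004,0,0],
  [0,0,0.004,0,0],
])

```text
time: 14.0
tcp_pos: [0.4884, -0.1921, 0.2296]
tool_rot: [3.138, 0.013, 1.674]
wrist_force: [-0.2, 1.4, -7.8]
gripper_width: 0.0078
```

```bash
python3 -c "
from h import *
plan([.4885,-.1915,.2],1.675)"
```

```text
t 14.0 pos [ 0.4884 -0.1921  0.2296] rot [3.1382 0.0133 1.6742] F [-0.23  1.36 -7.76] M [-0.034  0.72  -0.003] w 0.0078
shift m [0.001  0.0001 0.0295] turn -0.0008  per row scaled: [0.0002 0.     0.0074] turn/row -2e-05
```

Emit:
apply_moves([
  [0,0,0.006,0,0],
  [0,0,0.008,0,0],
  [0,0,0.01,0,0],
  [0,0,0.01,0,0],
  [0,0,0.01,0,0],
  [0,0,0.01,0,0],
  [0,0,0.008,0,0],
  [0,0,0.004,0,0],
])

```text
time: 15.0
tcp_pos: [0.4897, -0.1929, 0.1961]
tool_rot: [3.135, 0.015, 1.674]
wrist_force: [-2.3, -0.3, -4.0]
gripper_width: 0.0077
```

```bash
python3 -c "
from h import *
plan([.4885,-.1915,.17],1.675)
force(8)
r=imaging.mark_of('side','hook_seat');print(r[:1])
r=imaging.mark_of('side','bow');print(r[:1])"
```

```text
t 15.0 pos [ 0.4897 -0.1929  0.1961] rot [3.1347 0.0148 1.6745] F [-2.27 -0.27 -4.02] M [0.084 0.429 0.094] w 0.0077
shift m [ 0.0019 -0.0012  0.0261] turn -0.0005  per row scaled: [ 0.0005 -0.0003  0.0065] turn/row -1e-05
F [-1.497  0.454 -3.47 ] sd [0.44 0.79 0.82] M [0.1288 0.6174 0.0687] sd [0.029 0.097 0.014] J [ -0.114 -43.536  28.68   -1.125   0.172   0.077] sd [0.02  0.247 0.115 0.07  0.005 0.009]
[{'position': [0.5743, -0.1847, 0.2046], 'conf': 0.6}]
[{'position': [0.58, -0.184, 0.2074], 'conf': 0.68}]
```

Emit:
apply_moves([
  [0,-0.001,0.004,0,0],
  [0,-0.001,0.006,0,0],
  [0,-0.001,0.006,0,0],
  [0,-0.001,0.006,0,0],
  [0,-0.001,0.006,0,0],
  [0,-0.001,0.006,0,0],
  [0,0,0.004,0,0],
  [0,0,0,0,0],
])

```text
time: 16.5
tcp_pos: [0.4899, -0.1934, 0.1777]
tool_rot: [3.127, 0.015, 1.676]
wrist_force: [0.7, 1.9, -1.5]
gripper_width: 0.008
```

```bash
python3 -c "
from h import *
plan([.4885,-.1915,.17],1.675)
force(8)
for c in ('side','top'):
  if c=='top': imaging.camera(c)
  for t in ('hook_seat','bow','grip_far'):
    r=imaging.mark_of(c,t);print(t,[(x['position'],x['conf']) for x in r[:1]])"
```

```text
t 16.5 pos [ 0.4899 -0.1934  0.1777] rot [3.1273 0.0152 1.6759] F [ 0.66  1.9  -1.53] M [ 0.284 -0.109  0.18 ] w 0.008
shift m [ 0.0022 -0.0013  0.0076] turn 0.0009  per row scaled: [ 0.0005 -0.0003  0.0019] turn/row 2e-05
F [ 0.384  1.859 -1.508] sd [0.56 0.58 0.63] M [0.3637 0.1014 0.1799] sd [0.061 0.136 0.019] J [ -1.239 -42.115  26.829  -0.631  -0.488   0.182] sd [0.008 0.047 0.044 0.005 0.004 0.001]
hook_seat [([0.5771, -0.1871, 0.185], 0.68)]
bow [([0.5758, -0.1807, 0.1894], 0.9)]
grip_far [([0.6714, -0.1697, 0.1782], 0.66)]
hook_seat [([0.5961, 0.514, -0.0019], 0.72)]
bow [([0.5831, -0.1829, 0.1902], 0.77)]
grip_far [([0.6635, -0.1754, 0.1764], 0.97)]
```

Emit:
apply_moves([
  [0.001,0,0.002,0,0],
  [0.001,0,0.003,0,0],
  [0.001,0,0.003,0,0],
  [0.001,0,0.003,0,0],
  [0.001,0,0.002,0,0],
  [0.001,0,0.002,0,0],
  [0,0,0.001,0,0],
  [0,0,0,0,0],
])

```text
time: 18.25
tcp_pos: [0.4899, -0.1926, 0.1698]
tool_rot: [3.127, 0.02, 1.673]
wrist_force: [-0.6, -0.0, -0.4]
gripper_width: 0.0078
```

```bash
python3 -c "
from h import *
plan([.4885,-.1915,.17],1.675)
p,d=force(8)
cv2.imwrite('pics/d.png',cv2.resize(p[90:300,160:360,::-1],None,fx=2.8,fy=2.8,interpolation=cv2.INTER_CUBIC))
for c in ('side',):
  for t in ('hook_seat','bow','grip_far'):
    r=imaging.mark_of(c,t);print(t,[(x['position'],x['conf']) for x in r[:1]])"
```

```text
t 18.25 pos [ 0.4899 -0.1926  0.1698] rot [3.1273 0.0199 1.6731] F [-0.56 -0.05 -0.43] M [-0.074  0.114 -0.03 ] w 0.0078
shift m [ 0.0013 -0.0013 -0.0002] turn -0.0019  per row scaled: [ 0.0003 -0.0003 -0.0001] turn/row -4e-05
F [-0.363 -0.519 -0.448] sd [0.45 0.32 0.48] M [-0.0736  0.173  -0.0385] sd [0.034 0.155 0.025] J [ 4.0500e-01 -4.1527e+01  2.6061e+01 -4.3900e-01  2.0300e-01 -3.3000e-02] sd [0.011 0.014 0.009 0.003 0.005 0.001]
hook_seat [([0.545, 0.2593, 0.001], 0.66)]
bow [([0.579, -0.1829, 0.1826], 0.94)]
grip_far [([0.6753, -0.1706, 0.1695], 0.76)]
```

View pics/d.png

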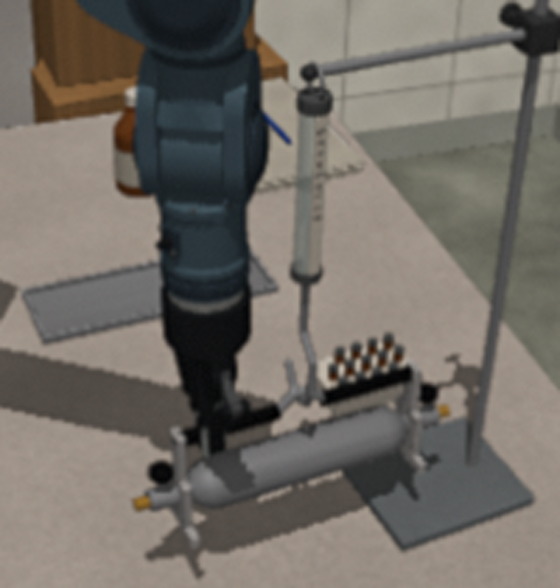

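Emit:
apply_moves([
  [0,0,0.001,0,0],
  [0,0,0.002,0,0],
  [0,0,0.002,0,0],
  [0,0,0.002,0,0],
  [0,0,0.001,0,0],
  [0,0,0,0,0],
  [0,0,0,0,0],
  [0,0,0,0,0],
])

```text
time: 19.8
tcp_pos: [0.49, -0.1926, 0.1656]
tool_rot: [3.127, 0.02, 1.673]
wrist_force: [-0.9, -0.5, 0.0]
gripper_width: 0.0081
```

```bash
python3 -c "
from h import *
plan([.4885,-.1915,.166],1.675)
p,d=force(24)
for c in ('side',):
  for t in ('hook_seat','bow','grip_far','grip_near'):
    r=imaging.mark_of(c,t);print(t,[(x['position'],x['conf']) for x in r[:1]])"
```

```text
t 19.8 pos [ 0.49   -0.1926  0.1656] rot [3.1274 0.0199 1.6732] F [-0.88 -0.52  0.01] M [-0.029  0.381 -0.035] w 0.0081
shift m [ 0.0013 -0.0013 -0.0004] turn -0.0018  per row scaled: [ 0.0003 -0.0003 -0.0001] turn/row -4e-05
F [-1.028 -0.64  -0.114] sd [0.48 0.52 0.62] M [-0.0501  0.1969 -0.0304] sd [0.035 0.12  0.025] J [ 4.0600e-01 -4.1308e+01  2.5917e+01 -5.3300e-01  1.9400e-01 -2.2000e-02] sd [0.001 0.004 0.006 0.004 0.001 0.   ]
hook_seat [([0.5775, -0.1857, 0.1728], 0.62)]
bow [([0.5768, -0.1833, 0.1753], 0.8)]
grip_far [([0.672, -0.1697, 0.1656], 0.57)]
grip_near [([0.4885, -0.196, 0.1603], 0.76)]
```

Emit:
apply_moves([
  [0,-0.001,0.001,0,0],
  [-0.001,-0.001,0.001,0,0],
  [0,-0.001,0.001,0,0],
  [0,0,0,0,0],
  [0,0,0,0,0],
  [0,0,0,0,0],
  [0,0,0,0,0],
  [0,0,0,0,0],
], force=60)

```text
time: 22.2
tcp_pos: [0.49, -0.1929, 0.1645]
tool_rot: [3.124, 0.019, 1.674]
wrist_force: [2.0, 1.2, 0.6]
gripper_width: 0.008
```

```bash
python3 -c "
from h import *
plan([.4885,-.1915,.166],1.675)
p,d=force(16)"
```

```text
t 22.2 pos [ 0.49   -0.1929  0.1645] rot [3.1239 0.0192 1.6743] F [2.   1.19 0.63] M [ 0.117 -0.06   0.015] w 0.008
shift m [ 0.0015 -0.0013 -0.0015] turn -0.0007  per row scaled: [ 0.0004 -0.0003 -0.0004] turn/row -1e-05
F [0.476 0.527 0.181] sd [0.58 0.64 0.63] M [ 0.1113 -0.0909  0.0555] sd [0.026 0.125 0.03 ] J [ -0.431 -41.1    25.335  -0.158  -0.241   0.047] sd [0.001 0.001 0.003 0.002 0.001 0.   ]
```

Emit:
apply_moves([
  [0,0,0,0,0],
  [0,0,0,0,0],
  [0,0,0,0,0.15],
  [0,0,0,0,0.25],
  [0,0,0,0,0.4],
  [0,0,0,0,0.6],
  [0,0,0,0,0.7],
  [0,0,0,0,0.7],
], force=20)

```text
time: 24.0
tcp_pos: [0.4894, -0.1933, 0.1643]
tool_rot: [3.125, 0.02, 1.674]
wrist_force: [-0.3, -0.4, -0.5]
gripper_width: 0.0596
```

```bash
sed -i 's/plan(.*/plan([.4885,-.1915,.166],1.675)/' look.py; python3 look.py e; python3 -c "
from h import *
force(6)"
```

```text
t 24.0 pos [ 0.4894 -0.1933  0.1643] rot [3.1252 0.0198 1.6736] F [-0.33 -0.35 -0.47] M [ 0.054  0.041 -0.005] w 0.0596
shift m [ 0.0019 -0.0007 -0.0017] turn -0.0014  per row scaled: [ 0.0005 -0.0002 -0.0004] turn/row -3e-05
side grip_near [([0.494, -0.196, 0.163], 0.91)]
side grip_far [([0.67, -0.17, 0.166], 0.77), ([0.546, 0.256, -0.0], 0.41)]
side bow [([0.578, -0.181, 0.179], 0.67)]
side hook_seat [([0.579, -0.187, 0.173], 0.52)]
side cylinder [([0.581, -0.185, 0.062], 0.86), ([0.577, -0.184, 0.18], 0.49)]
top grip_near [([0.489, -0.194, 0.165], 0.97), ([0.582, -0.183, 0.173], 0.63)]
top grip_far [([0.668, -0.176, 0.165], 0.77)]
top bow [([0.583, -0.18, 0.176], 0.92)]
top hook_seat [([0.578, -0.183, 0.174], 0.4), ([0.6, 0.516, -0.004], 0.36)]
top cylinder [([0.58, -0.185, 0.061], 0.58)]
F [ 0.146 -0.035 -0.339] sd [0.66 0.61 0.39] M [0.0039 0.0293 0.0201] sd [0.031 0.02  0.037] J [ 1.0000e-03 -4.1221e+01  2.5506e+01 -2.3400e-01 -2.6000e-02 -0.0000e+00] sd [0.001 0.    0.    0.    0.    0.   ]
```

View pics/eside.png

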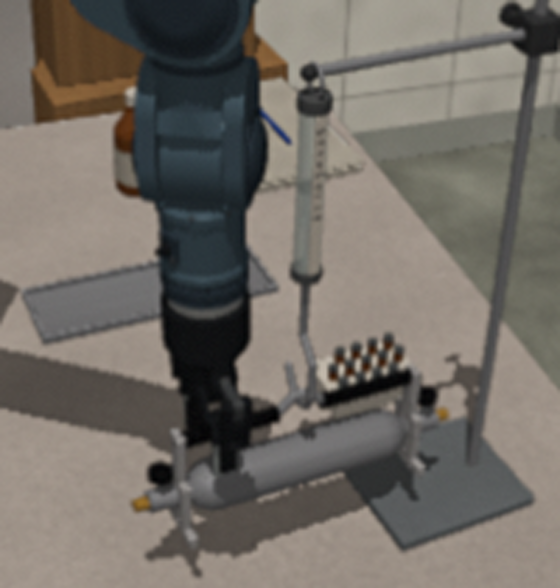

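Emit:
apply_moves([
  [0,0,0,0,0.7],
  [0,0,0,0,0.7],
  [0,0,0,0,0.7],
  [0,0,0,0,0.7],
  [0,0,0,0,0.7],
  [0,0,0,0,0.7],
  [0,0,0,0,0.7],
  [0,0,0,0,0.7],
])

```text
time: 25.9
tcp_pos: [0.4894, -0.1933, 0.1643]
tool_rot: [3.125, 0.02, 1.674]
wrist_force: [0.2, 0.3, -0.6]
gripper_width: 0.0597
```

```bash
python3 -c "
from h import *
zs=[]
for i in range(24):
    p,d,W=cloud('side'); P=W.reshape(-1,3)
    q=P[(P[:,0]>.60)&(P[:,0]<.68)&(abs(P[:,1]+.175)<.03)&(P[:,2]>.145)&(P[:,2]<.2)]
    zs.append((q[:,2].mean()*1000).round(2)); 
print(zs); plan([.4885,-.1915,.166],1.675)
for t in ('bow','hook_seat','grip_near','grip_far','cylinder'):
    print(t,[(np.round(x['position'],3),x['conf']) for x in imaging.mark_of('side',t)[:1]])
"
```

```text
[np.float64(166.79), np.float64(166.49), np.float64(166.66), np.float64(166.45), np.float64(166.73), np.float64(166.38), np.float64(166.71), np.float64(166.91), np.float64(166.57), np.float64(166.56), np.float64(166.81), np.float64(166.71), np.float64(166.63), np.float64(166.44), np.float64(166.36), np.float64(166.7), np.float64(166.69), np.float64(166.58), np.float64(166.55), np.float64(166.59), np.float64(166.64), np.float64(166.5), np.float64(166.71), np.float64(166.47)]
t 27.1 pos [ 0.4894 -0.1933  0.1643] rot [3.1253 0.0198 1.6736] F [-0.43 -0.22  0.5 ] M [ 0.074  0.009 -0.006] w 0.0598
shift m [ 0.0018 -0.0007 -0.0017] turn -0.0014  per row scaled: [ 0.0005 -0.0002 -0.0004] turn/row -3e-05
bow [(array([ 0.579, -0.181,  0.179]), 0.87)]
hook_seat [(array([ 0.58 , -0.183,  0.174]), 0.75)]
grip_near [(array([ 0.493, -0.198,  0.164]), 0.63)]
grip_far [(array([ 0.672, -0.176,  0.168]), 0.8)]
cylinder [(array([ 0.577, -0.186,  0.062]), 0.72)]
```

Emit:
apply_moves([
  [0,0,0,0,0.4],
  [0,0,0,0,0.3],
  [0,0,0,0,0.2],
  [0,0,0,0,0.12],
  [0,0,0,0,0.05],
  [0,0,0,0,0],
  [0,0,0,0,0],
  [0,0,0,0,0],
], force=30)

```text
time: 28.35
tcp_pos: [0.4894, -0.1931, 0.1643]
tool_rot: [3.125, 0.019, 1.674]
wrist_force: [0.3, -1.0, 0.1]
gripper_width: 0.0091
```

Emit:
apply_moves([
  [0,0,0,0,0],
  [0,0,0,0,0],
  [0,0,0,0,0],
  [0,0,0,0,0],
  [0,0,-0.002,0,0],
  [0,0,-0.004,0,0],
  [0,0,-0.004,0,0],
  [0,0,-0.004,0,0],
], force=115)

```text
time: 29.35
tcp_pos: [0.4894, -0.193, 0.1716]
tool_rot: [3.125, 0.019, 1.674]
wrist_force: [1.2, -0.4, -0.9]
gripper_width: 0.0084
```

```bash
python3 -c "
from h import *
plan([.4885,-.1915,.2607],1.675)
force(4)"
```

```text
t 29.35 pos [ 0.4894 -0.193   0.1716] rot [3.1252 0.0194 1.6738] F [ 1.19 -0.38 -0.88] M [ 0.006 -0.038 -0.003] w 0.0084
shift m [-0.0001  0.0008 -0.0891] turn -0.0012  per row scaled: [-0.      0.0002 -0.0223] turn/row -2e-05
F [ 0.544 -0.009 -0.709] sd [0.47 0.56 1.03] M [ 0.0329 -0.0002  0.017 ] sd [0.035 0.231 0.023] J [-1.4700e-01 -4.1484e+01  2.5831e+01 -1.6500e-01 -7.3000e-02  8.0000e-03] sd [0.014 0.39  0.16  0.113 0.013 0.01 ]
```

Emit:
apply_moves([
  [0,0,-0.006,0,0],
  [0,0,-0.009,0,0],
  [0,0,-0.01,0,0],
  [0,0,-0.01,0,0],
  [0,0,-0.01,0,0],
  [0,0,-0.01,0,0],
  [0,0,-0.01,0,0],
  [0,0,-0.008,0,0],
])

```text
time: 30.55
tcp_pos: [0.4861, -0.1923, 0.2081]
tool_rot: [3.132, 0.019, 1.672]
wrist_force: [-0.8, -1.8, -4.4]
gripper_width: 0.0083
```

```bash
python3 -c "
from h import *
plan([.4885,-.1915,.2607],1.675)"
```

```text
t 30.55 pos [ 0.4861 -0.1923  0.2081] rot [3.1319 0.0185 1.6725] F [-0.77 -1.81 -4.38] M [-0.166  0.806 -0.105] w 0.0083
shift m [-0.0004  0.003  -0.0526] turn -0.0025  per row scaled: [-0.0001  0.0007 -0.0131] turn/row -5e-05
```

Emit:
apply_moves([
  [-0.001,0.001,-0.008,0,0],
  [-0.001,0.001,-0.008,0,0],
  [0,0.001,-0.008,0,0],
  [0,0,-0.008,0,0],
  [0,0,-0.008,0,0],
  [0,0,-0.008,0,0],
  [0,0,-0.008,0,0],
  [0,0,-0.008,0,0],
])

```text
time: 31.55
tcp_pos: [0.485, -0.1908, 0.2396]
tool_rot: [3.138, 0.014, 1.674]
wrist_force: [-0.4, -0.7, -7.6]
gripper_width: 0.0078
```

```bash
python3 -c "
from h import *
plan([.4885,-.1915,.2607],1.675)
imaging.camera('side')
for t in ('bow','hook_seat','grip_near','grip_far','cylinder'):
    print(t,[(np.round(x['position'],3),x['conf']) for x in imaging.mark_of('side',t)[:1]])"
```

```text
t 31.55 pos [ 0.485  -0.1908  0.2396] rot [3.1382 0.0136 1.6739] F [-0.43 -0.74 -7.62] M [-0.038  0.688 -0.001] w 0.0078
shift m [-0.0013  0.0034 -0.0211] turn -0.0011  per row scaled: [-0.0003  0.0009 -0.0053] turn/row -2e-05
bow [(array([ 0.572, -0.181,  0.248]), 0.71)]
hook_seat [(array([ 0.578, -0.185,  0.234]), 0.54)]
grip_near [(array([ 0.488, -0.196,  0.236]), 0.95)]
grip_far [(array([ 0.667, -0.169,  0.239]), 0.96)]
cylinder [(array([ 0.57 , -0.184,  0.129]), 0.63)]
```

Emit:
apply_moves([
  [0,0.001,-0.006,0,0],
  [0,0.001,-0.008,0,0],
  [0,0.001,-0.008,0,0],
  [0,0,-0.008,0,0],
  [0,0,-0.006,0,0],
  [0,0,-0.003,0,0],
  [0,0,0,0,0],
  [0,0,0,0,0],
])

```text
time: 32.85
tcp_pos: [0.4865, -0.1904, 0.2601]
tool_rot: [3.138, 0.014, 1.674]
wrist_force: [0.2, 0.9, -8.4]
gripper_width: 0.0082
```

```bash
sed -i 's/plan(.*/plan([.4885,-.1915,.2607],1.675)/' look.py; python3 look.py f
python3 - <<'E'
import numpy as np
for n in ("top","side"):
    P=np.load(f"f_{n}.npy").reshape(-1,3)
    for lo,hi in ((.50,.53),(.555,.566),(.566,.58),(.60,.63),(.63,.66),(.66,.68)):
        q=P[(P[:,0]>lo)&(P[:,0]<hi)&(abs(P[:,1]+.183)<.035)&(P[:,2]>.235)&(P[:,2]<.30)]
        if len(q): print(n,lo,len(q),np.median(q,0).round(4),np.percentile(q[:,2],[5,95]).round(4))
E
```

```text
t 32.85 pos [ 0.4865 -0.1904  0.2601] rot [3.1384 0.0136 1.6738] F [ 0.19  0.93 -8.4 ] M [-0.076  0.749  0.028] w 0.0082
shift m [-0.0013  0.0019 -0.0006] turn -0.0012  per row scaled: [-0.0003  0.0005 -0.0001] turn/row -2e-05
side grip_near [([0.487, -0.194, 0.259], 0.74)]
side grip_far [([0.668, -0.168, 0.253], 0.71)]
side bow [([0.575, -0.179, 0.271], 0.92)]
side hook_seat [([0.576, -0.185, 0.233], 0.64)]
side cylinder [([0.573, -0.185, 0.153], 0.65)]
top grip_near [([0.488, -0.192, 0.262], 0.56), ([0.541, 0.254, -0.002], 0.19)]
top grip_far [([0.666, -0.176, 0.258], 0.86)]
top bow [([0.578, -0.179, 0.269], 0.6)]
top hook_seat [([0.597, 0.516, -0.002], 0.47), ([0.577, -0.185, 0.234], 0.44)]
top cylinder [([0.573, -0.185, 0.154], 0.66)]
top 0.5 10 [ 0.5273 -0.1832  0.2667] [0.2623 0.2706]
top 0.555 19 [ 0.5613 -0.1822  0.2731] [0.2676 0.28  ]
top 0.566 37 [ 0.5743 -0.176   0.2564] [0.2368 0.2821]
top 0.6 47 [ 0.6147 -0.1754  0.263 ] [0.2557 0.2666]
top 0.63 46 [ 0.6447 -0.1729  0.2624] [0.2586 0.2658]
top 0.66 30 [ 0.6699 -0.1705  0.2613] [0.2518 0.2647]
side 0.5 49 [ 0.5201 -0.1918  0.2585] [0.2522 0.2658]
side 0.555 28 [ 0.5603 -0.1866  0.269 ] [0.26   0.2757]
side 0.566 100 [ 0.576  -0.1988  0.2698] [0.2367 0.2961]
side 0.6 70 [ 0.6155 -0.1811  0.2571] [0.2487 0.2626]
side 0.63 67 [ 0.6445 -0.1782  0.2565] [0.2466 0.2626]
side 0.66 46 [ 0.6697 -0.1757  0.2552] [0.2458 0.2602]
```

View pics/fside.png

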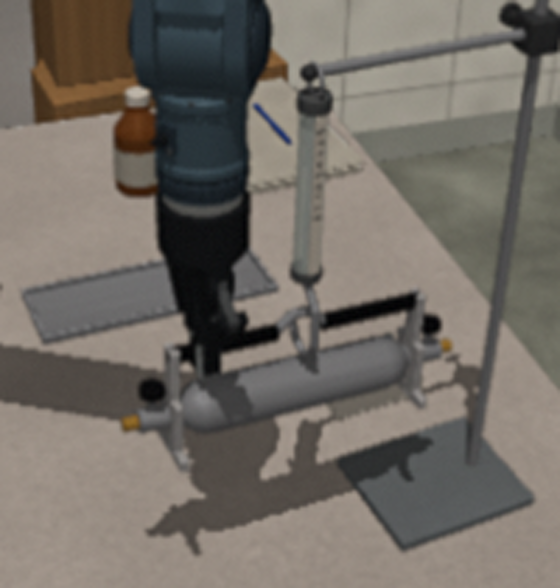

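Emit:
apply_moves([
  [0.008,0,0,0,0],
  [0.014,0,0,0,0],
  [0.016,0,0,0,0],
  [0.016,0,0,0,0],
  [0.016,0,0,0,0],
  [0.02,0,0,0,0],
  [0.03,0,0,0,0],
  [0.04,0,0,0,0],
])

```text
time: 34.45
tcp_pos: [0.4778, -0.1058, 0.2592]
tool_rot: [3.137, 0.013, 1.673]
wrist_force: [0.8, 0.6, -8.8]
gripper_width: 0.0083
```

```bash
python3 -c "
from h import *
plan([.4565,.253,.20],1.666,16)
imaging.camera('side')
for t in ('hook_seat','tray','cylinder','bow'):
    print(t,[(np.round(x['position'],3),x['conf']) for x in imaging.mark_of('side',t)[:1]])"
```

```text
t 34.45 pos [ 0.4778 -0.1058  0.2592] rot [3.1374 0.0125 1.673 ] F [ 0.77  0.65 -8.78] M [-0.013  0.692 -0.024] w 0.0083
shift m [0.3598 0.0152 0.0548] turn 0.007  per row scaled: [0.045  0.0019 0.0069] turn/row 7e-05
hook_seat [(array([ 0.581, -0.186,  0.234]), 0.67)]
tray [(array([0.548, 0.258, 0.002]), 0.55)]
cylinder [(array([ 0.563, -0.098,  0.152]), 0.59)]
bow [(array([ 0.563, -0.097,  0.269]), 0.55)]
```

```bash
python3 -c "
from h import *
p,d,W=cloud('top'); cv2.imwrite('pics/g.png',p[:,:,::-1])
p2,d2,W2=cloud('side'); cv2.imwrite('pics/g2.png',p2[:,:,::-1])
for n,W in (('top',W),('side',W2)):
  z=W[...,2]; m=(z>.006)&(z<.016)&(abs(W[...,0]-.546)<.2)&(abs(W[...,1]-.258)<.1)
  m=m.astype(np.uint8); k,l,s,c=cv2.connectedComponentsWithStats(m)
  q=W[m>0]; print(n,len(q)); 
  # robust extents in frame yaw .095
  a=.098; X=(q[:,0]-.546)*np.cos(a)+(q[:,1]-.257)*np.sin(a); Y=-(q[:,0]-.546)*np.sin(a)+(q[:,1]-.257)*np.cos(a)
  print(np.percentile(X,[1,5,95,99]).round(4),np.percentile(Y,[1,5,50,95,99]).round(4))
  print(imaging.mark_of(n,'tray')[:1])
"
```

```text
top 808
[-0.1812 -0.1492  0.1496  0.173 ] [-0.0878 -0.0564  0.0001  0.0561  0.0794]
[{'position': [0.5429, 0.257, -0.0031], 'conf': 0.96}]
side 131
[-0.153  -0.151   0.1469  0.148 ] [-0.063  -0.0597  0.0058  0.0533  0.0561]
[{'position': [0.5464, 0.2541, 0.002], 'conf': 0.92}]
```

View pics/g.png

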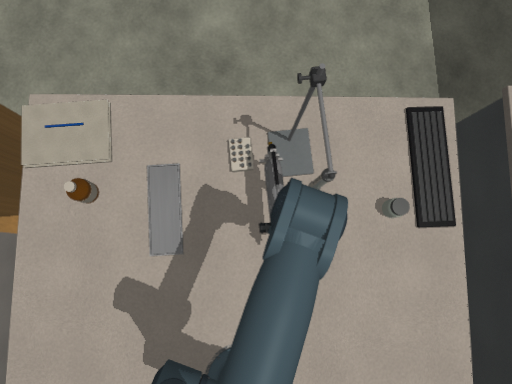

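```bash
python3 -c "
import cv2,numpy as np
from plant import imaging
p=cv2.imread('pics/g.png'); r=p[150:270,135:197].astype(int)
sat=r[...,2]-r[...,0]   # bench is reddish
m=(sat<8).astype(np.uint8)
k,l,s,c=cv2.connectedComponentsWithStats(m); i=1+np.argmax(s[1:,4]); print(s[i])
pts=np.argwhere(l==i)[:,::-1]+[135,150]
K=imaging.calibration('top');T=K['world_from_camera']
n=cv2.undistortPoints(pts.reshape(-1,1,2).astype(float),K['mtx'],K['D']).reshape(-1,2)
D=np.c_[n,np.ones(len(n))]@T[:3,:3].T; t=(.008-T[2,3])/D[:,2]; P=T[:3,3]+D*t[:,None]
print(cv2.minAreaRect((P[:,:2]*1000).astype(np.float32)), P.mean(0))
"
```

```text
[  12   14   37   92 2986]
((546.6649780273438, 255.66766357421875), (304.7153015136719, 110.17167663574219), 4.130995750427246) [0.54476206 0.25539385 0.008     ]
```

```bash
python3 -c "
from h import *
plan([.4575,.2485,.20],1.656,1)"
```

```text
t 34.9 pos [ 0.478  -0.1071  0.2592] rot [3.1375 0.0129 1.6728] F [ 0.05  0.16 -7.88] M [-0.089  0.719 -0.008] w 0.0077
shift m [0.3566 0.0156 0.0547] turn 0.0168  per row scaled: [0.7132 0.0312 0.1094] turn/row 0.00267
```

Emit:
apply_moves([
  [0.015,0,0,0,0],
  [0.03,0.001,0,0.0007,0],
  [0.045,0.002,0,0.0007,0],
  [0.055,0.002,0,0.0007,0],
  [0.06,0.002,0,0.0006,0],
  [0.06,0.002,0,0,0],
  [0.06,0.002,0,0,0],
  [0.06,0.002,0.005,0,0],
])

```text
time: 35.9
tcp_pos: [0.4657, 0.0956, 0.2547]
tool_rot: [3.136, 0.007, 1.652]
wrist_force: [0.8, 0.4, -8.4]
gripper_width: 0.0083
```

Emit:
apply_moves([
  [0.06,0.003,0.01,0,0],
  [0.06,0.003,0.015,0,0],
  [0.055,0.002,0.015,0,0],
  [0.045,0.002,0.015,0,0],
  [0.035,0.002,0.015,0,0],
  [0.025,0,0.015,0,0],
  [0.015,0,0.015,0,0],
  [0.005,0,0.01,0,0],
])

```text
time: 36.9
tcp_pos: [0.4547, 0.2587, 0.1971]
tool_rot: [3.138, -0.001, 1.657]
wrist_force: [-0.1, -0.4, -8.4]
gripper_width: 0.0076
```

```bash
python3 -c "
from h import *
plan([.4575,.2485,.13],1.656,1)"
```

```text
t 36.9 pos [0.4547 0.2587 0.1971] rot [ 3.1381e+00 -1.0000e-03  1.6573e+00] F [-0.06 -0.44 -8.36] M [-0.086  0.689 -0.048] w 0.0076
shift m [-0.0105  0.0017  0.0671] turn 0.0013  per row scaled: [-0.0209  0.0034  0.1343] turn/row 0.00021
```

Emit:
apply_moves([
  [-0.005,0.001,0.01,0,0],
  [-0.006,0.001,0.02,0,0],
  [-0.005,0.001,0.025,0,0],
  [-0.004,0,0.025,0,0],
  [0,0,0.025,0,0],
  [0,0,0.02,0,0],
  [0,0,0.005,0,0],
  [0,0,0,0,0],
])

```text
time: 37.9
tcp_pos: [0.4573, 0.2461, 0.1267]
tool_rot: [3.14, 0.001, 1.654]
wrist_force: [-0.2, 0.4, -7.2]
gripper_width: 0.0077
```

```bash
cat > look2.py <<'E'
from h import *
import sys; tag=sys.argv[1]
plan([.4575,.2485,.115],1.656,1)
for c in ['side','top']:
  p,d,W=cloud(c); np.save(f"{tag}_{c}.npy",W)
  cv2.imwrite(f'pics/{tag}{c}.png',cv2.resize(p[130:250,130:290,::-1] if c=='side' else p[130:280,100:260,::-1],None,fx=4,fy=4,interpolation=cv2.INTER_CUBIC))
  for t in ['grip_near','grip_far','bow','cylinder','tray','hook_seat','vial_rack','reagent_bottle','jar']:
    r=imaging.mark_of(c,t); print(c,t,[(np.round(x['position'],3).tolist(),round(x['conf'],2)) for x in r[:1]])
E
python3 look2.py i
```

```text
t 37.9 pos [0.4573 0.2461 0.1267] rot [3.1398e+00 5.0000e-04 1.6541e+00] F [-0.19  0.38 -7.22] M [-0.048  0.63  -0.036] w 0.0077
shift m [0.0024 0.0004 0.0117] turn -0.0019  per row scaled: [0.0048 0.0008 0.0234] turn/row -0.00031
side grip_near [([0.46, 0.244, 0.126], 0.95)]
side grip_far [([0.64, 0.264, 0.122], 0.89)]
side bow [([0.547, 0.255, 0.138], 0.96)]
side cylinder [([0.544, 0.252, 0.022], 0.8)]
side tray [([0.548, 0.258, 0.001], 0.58)]
side hook_seat [([0.579, -0.182, 0.233], 0.6)]
side vial_rack [([0.731, 0.004, -0.003], 0.57)]
side reagent_bottle [([0.6, 0.516, -0.003], 0.83)]
side jar [([0.548, -0.503, 0.0], 0.55)]
top grip_near [([0.458, 0.245, 0.128], 0.77)]
top grip_far [([0.635, 0.261, 0.123], 0.86)]
top bow [([0.548, 0.256, 0.137], 0.95)]
top cylinder [([0.547, 0.257, -0.003], 0.45)]
top tray [([0.543, 0.256, -0.005], 0.92)]
top hook_seat [([0.577, -0.184, 0.232], 0.55)]
top vial_rack [([0.732, 0.002, -0.003], 0.81)]
top reagent_bottle [([0.598, 0.515, -0.003], 0.86)]
top jar [([0.555, -0.502, -0.002], 0.93)]
```

View pics/iside.png

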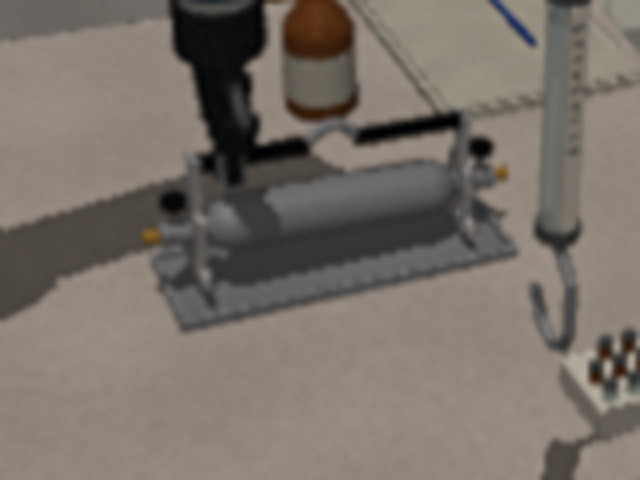

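View pics/itop.png

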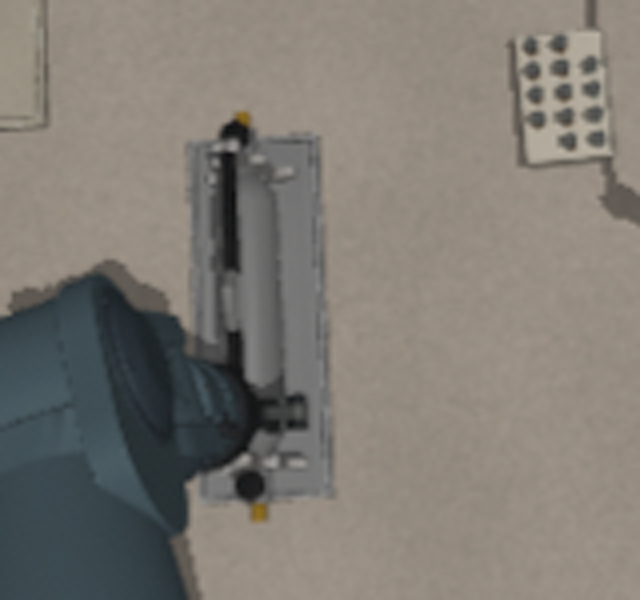

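Emit:
apply_moves([
  [0.001,0,0.004,0,0],
  [0.001,0,0.006,0,0],
  [0,0,0.006,0,0],
  [0,0,0.005,0,0],
  [0,0,0.003,0,0],
  [0,0,0.002,0,0],
  [0,0,0.002,0,0],
  [0,0,0,0,0],
])

```text
time: 39.9
tcp_pos: [0.4574, 0.2471, 0.112]
tool_rot: [3.139, 0.001, 1.654]
wrist_force: [-0.4, 0.3, -5.8]
gripper_width: 0.0082
```

```bash
python3 -c "
from h import *
plan([.4575,.2475,.108],1.656,1)
force(6)"
```

```text
t 39.9 pos [0.4574 0.2471 0.112 ] rot [3.1394e+00 5.0000e-04 1.6538e+00] F [-0.41  0.31 -5.78] M [-0.101  0.65  -0.062] w 0.0082
shift m [0.0004 0.0002 0.004 ] turn -0.0022  per row scaled: [0.0008 0.0003 0.008 ] turn/row -0.00034
F [-1.063 -0.415 -6.438] sd [0.6  0.45 0.3 ] M [-0.1199  0.6189 -0.0429] sd [0.025 0.051 0.023] J [-1.1400e-01 -4.6039e+01  2.7045e+01 -8.2500e-01 -1.5400e-01 -2.8000e-02] sd [0.006 0.036 0.015 0.017 0.001 0.003]
```

Emit:
apply_moves([
  [0,0,0.002,0,0],
  [0,0,0.002,0,0],
  [0,0,0.002,0,0],
  [0,0,0.002,0,0],
  [0,0,0.001,0,0],
  [0,0,0,0,0],
  [0,0,0,0,0],
  [0,0,0,0,0],
])

```text
time: 41.2
tcp_pos: [0.4576, 0.2473, 0.1084]
tool_rot: [3.138, 0.0, 1.654]
wrist_force: [-2.5, 0.3, -3.7]
gripper_width: 0.0086
```

```bash
python3 -c "
from h import *
plan([.4575,.2475,.108],1.656,1)
force(6)"; python3 look2.py j
```

```text
t 41.2 pos [0.4576 0.2473 0.1084] rot [3.1379e+00 3.0000e-04 1.6541e+00] F [-2.49  0.29 -3.72] M [-0.136  0.466 -0.023] w 0.0086
shift m [ 0.0002 -0.0001  0.0004] turn -0.0019  per row scaled: [ 0.0004 -0.0003  0.0007] turn/row -0.0003
F [-2.931  0.026 -3.042] sd [0.85 0.52 0.45] M [-0.132   0.5045 -0.0416] sd [0.037 0.018 0.018] J [ -0.518 -44.183  26.525  -1.208  -0.126  -0.046] sd [0.004 0.01  0.005 0.002 0.001 0.001]
t 41.5 pos [0.4576 0.2474 0.1083] rot [3.1378e+00 2.0000e-04 1.6542e+00] F [-3.47  0.54 -3.16] M [-0.129  0.493 -0.013] w 0.0082
shift m [ 0.0011 -0.     -0.0067] turn -0.0018  per row scaled: [ 0.0023 -0.     -0.0133] turn/row -0.00029
side grip_near [([0.459, 0.244, 0.104], 0.63)]
side grip_far [([0.64, 0.263, 0.109], 0.77)]
side bow [([0.545, 0.253, 0.118], 0.59)]
side cylinder [([0.547, 0.256, 0.003], 0.64)]
side tray [([0.548, 0.255, -0.001], 0.91)]
side hook_seat [([0.579, -0.186, 0.234], 0.46)]
side vial_rack [([0.727, 0.002, -0.001], 0.95)]
side reagent_bottle []
side jar [([0.548, -0.504, 0.002], 0.75)]
top grip_near [([0.456, 0.244, 0.109], 0.87)]
top grip_far [([0.64, 0.263, 0.11], 0.83)]
top bow [([0.549, 0.254, 0.12], 0.64)]
top cylinder [([0.546, 0.252, 0.002], 0.93)]
top tray []
top hook_seat [([0.578, -0.186, 0.233], 0.54)]
top vial_rack [([0.733, -0.001, -0.001], 0.74)]
top reagent_bottle [([0.597, 0.515, 0.0], 0.81)]
top jar [([0.556, -0.5, -0.002], 0.95)]
```

View pics/jside.png

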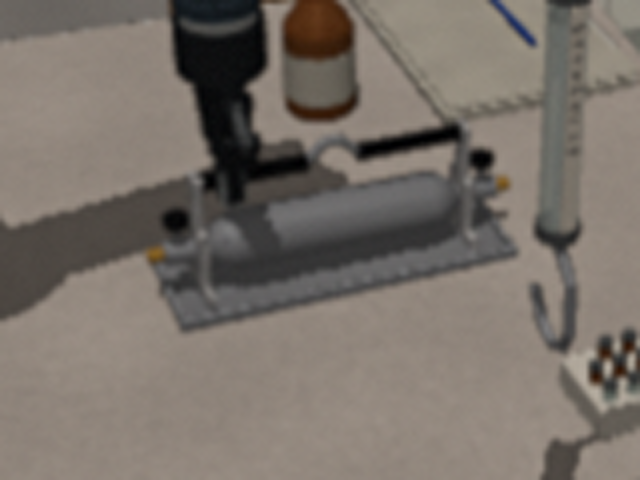

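Emit:
apply_moves([
  [0,0,0.001,0,0],
  [0,-0.001,0.002,0,0],
  [0,-0.001,0.001,0,0],
  [0,0,0.002,0,0],
  [0,0,0.001,0,0],
  [0,0,0,0,0],
  [0,0,0,0,0],
  [0,0,0,0,0],
], force=60)

```text
time: 43.5
tcp_pos: [0.457, 0.2475, 0.1055]
tool_rot: [3.136, 0.0, 1.654]
wrist_force: [-3.6, -0.9, -1.1]
gripper_width: 0.0083
```

```bash
python3 -c "
from h import *
plan([.4575,.2475,.108],1.656,1)
force(6)"
```

```text
t 43.5 pos [0.457  0.2475 0.1055] rot [3.1363e+00 1.0000e-04 1.6543e+00] F [-3.61 -0.88 -1.08] M [-0.188  0.33  -0.033] w 0.0083
shift m [-0.      0.0005 -0.0025] turn -0.0017  per row scaled: [-0.      0.001  -0.0049] turn/row -0.00028
F [-3.903 -0.661 -0.321] sd [0.47 0.6  0.53] M [-0.1915  0.3383 -0.0519] sd [0.012 0.029 0.014] J [ -0.706 -42.712  26.034  -1.402  -0.069  -0.061] sd [0.004 0.011 0.004 0.002 0.001 0.001]
```

Emit:
apply_moves([
  [0,-0.002,0.002,0,0],
  [0,-0.002,0.001,0,0],
  [0,-0.001,0,0,0],
  [0,0,0,0,0],
  [0,0,0,0,0],
  [0,0,0,0,0],
  [0,0,0,0,0],
  [0,0,0,0,0],
], force=20)

```text
time: 44.8
tcp_pos: [0.4567, 0.2475, 0.1048]
tool_rot: [3.132, 0.0, 1.654]
wrist_force: [-2.0, -1.7, -1.2]
gripper_width: 0.008
```

```bash
python3 -c "
from h import *
plan([.4575,.2475,.108],1.656,1)
force(6)
for lo,hi in ((.49,.52),(.60,.63),(.64,.66)):
  P=cloud('side')[2].reshape(-1,3)
  q=P[(P[:,0]>lo)&(P[:,0]<hi)&(abs(P[:,1]-.255)<.03)&(P[:,2]>.095)&(P[:,2]<.13)]
  print(lo,np.median(q,0).round(4),np.percentile(q[:,2],[5,95]).round(4))
"
```

```text
t 44.8 pos [0.4567 0.2475 0.1048] rot [3.1317 0.     1.6539] F [-1.98 -1.69 -1.25] M [-0.255  0.072 -0.052] w 0.008
shift m [-0.0001  0.0008 -0.0032] turn -0.0021  per row scaled: [-0.0002  0.0016 -0.0064] turn/row -0.00034
F [-2.453 -0.605 -0.356] sd [0.32 0.39 0.48] M [-0.2175  0.0772 -0.0594] sd [0.039 0.023 0.023] J [ -0.18  -42.192  24.973  -0.804   0.153  -0.058] sd [0.001 0.001 0.    0.    0.    0.   ]
0.49 [0.5045 0.247  0.1067] [0.0984 0.1128]
0.6 [0.6157 0.257  0.1064] [0.0972 0.1106]
0.64 [0.6505 0.2584 0.1068] [0.0975 0.1123]
```

Emit:
apply_moves([
  [0,0,0,0,0.1],
  [0,0,0,0,0.2],
  [0,0,0,0,0.4],
  [0,0,0,0,0.7],
  [0,0,0,0,1],
  [0,0,0,0,1],
  [0,0,0,0,1],
  [0,0,0,0,1],
])

```text
time: 46.25
tcp_pos: [0.4592, 0.2487, 0.106]
tool_rot: [3.127, -0.002, 1.654]
wrist_force: [0.6, 0.2, -0.4]
gripper_width: 0.0853
```

Emit:
apply_moves([
  [0,0,-0.01,0,1],
  [0,0,-0.03,0,1],
  [0,0,-0.05,0,1],
  [0,0,-0.07,0,1],
  [0,0,-0.07,0,1],
  [0,-0.05,-0.05,0,1],
  [0,-0.08,-0.02,0,1],
  [0,-0.08,0,0,1],
])

```text
time: 47.25
tcp_pos: [0.3532, 0.24, 0.2667]
tool_rot: [3.119, -0.006, 1.652]
wrist_force: [0.3, -0.3, -0.2]
gripper_width: 0.0854
```

```bash
python3 look2.py k; python3 -c "
from h import *
P=cloud('top')[2].reshape(-1,3)
q=P[(abs(P[:,0]-.546)<.14)&(abs(P[:,1]-.255)<.05)&(P[:,2]>.09)&(P[:,2]<.14)]
print(cv2.minAreaRect((q[:,:2]*1000).astype(np.float32)))
for lo in (.44,.47,.5,.6,.63,.65):
  s=q[(q[:,0]>lo)&(q[:,0]<lo+.02)]; print(lo,np.median(s,0).round(4))
"
```

```text
t 47.25 pos [0.3532 0.24   0.2667] rot [ 3.1188 -0.0056  1.6518] F [ 0.27 -0.34 -0.16] M [ 0.003  0.027 -0.025] w 0.0854
shift m [-0.0008  0.1011  0.154 ] turn -0.0042  per row scaled: [-0.0016  0.2023  0.3081] turn/row -0.00066
side grip_near []
side grip_far [([0.642, 0.266, 0.106], 0.82)]
side bow [([0.548, 0.256, 0.119], 0.89)]
side cylinder [([0.544, 0.252, 0.001], 0.57)]
side tray [([0.548, 0.256, 0.002], 0.62)]
side hook_seat [([0.578, -0.186, 0.236], 0.72)]
side vial_rack [([0.73, 0.004, 0.001], 0.8)]
side reagent_bottle [([0.599, 0.516, -0.001], 0.67)]
side jar [([0.551, -0.506, 0.0], 0.81)]
top grip_near [([0.454, 0.244, 0.107], 0.8)]
top grip_far [([0.632, 0.263, 0.111], 0.8)]
top bow [([0.547, 0.256, 0.12], 0.7)]
top cylinder [([0.548, 0.249, 0.004], 0.78)]
top tray []
top hook_seat [([0.579, -0.182, 0.234], 0.59)]
top vial_rack [([0.734, 0.0, -0.004], 0.65)]
top reagent_bottle [([0.597, 0.513, -0.001], 0.69)]
top jar [([0.553, -0.502, -0.001], 0.94)]
((546.2869873046875, 254.5941162109375), (246.80714416503906, 18.483102798461914), 4.85115909576416)
0.44 [0.4496 0.2462 0.1144]
0.47 [0.4799 0.2473 0.1123]
0.5 [0.5102 0.2503 0.1135]
0.6 [0.6098 0.258  0.1132]
0.63 [0.6402 0.2612 0.1127]
0.65 [0.6618 0.2614 0.1139]
```

View pics/kside.png

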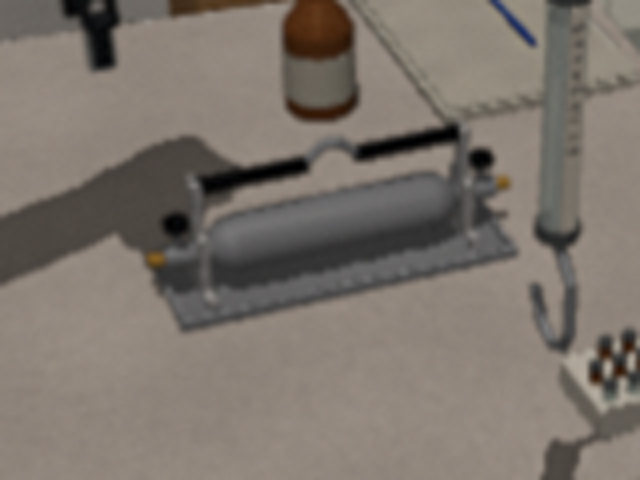

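View pics/ktop.png

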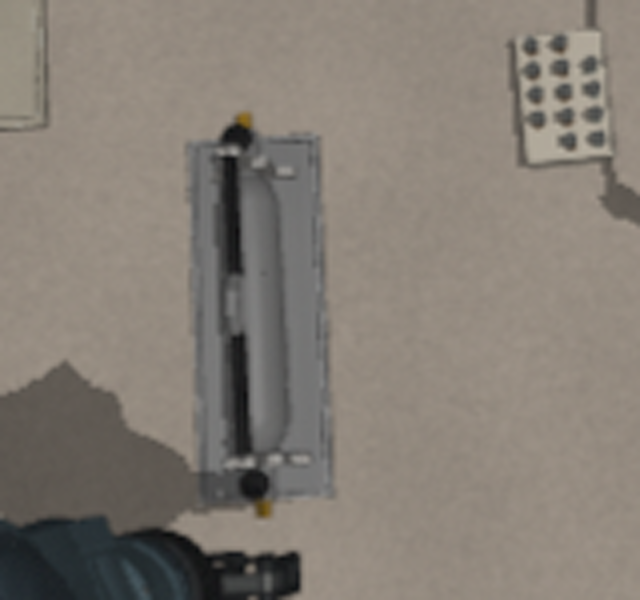

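```bash
python3 -c "
from plant import workorder
print(workorder.finish_job())"
```

```text
the job is handed in; nothing more can be done
None
```

I weighed the cylinder and put it back in its tray. The job was handed in at about 48 s of the 72 s allowed. `finish_job` gives no verdict, so what follows rests on my own checks.

- **Weighing:** I carried the cylinder by the near grip, passed the bow over the hook's tip and lowered it until the wrist force was back near zero. I then let go. It hung level on the hook, about 62 mm drawn down against the 80 mm limit. Over the last 1.2 s of about 3 s hanging free, its measured height varied by less than 0.6 mm. By wrist force it weighs about 8.1–8.4 N.
- **Return:** I lifted it off at about 30–40 mm/s and lowered it gently into the tray.
- **Last checks:** The cylinder is level and sits about 2 mm from the tray's middle, with its yaw within about 0.02 rad of the tray's. The hook is back at about 0.235 m, its top position. The bottle, rack and jar read within about 5 mm of where they started, which is close to measuring error. The hand is clear of everything.
- **Not confirmed:** I could not measure hook speed directly. The trained networks sometimes disagreed by 4–8 mm or pointed at the wrong thing. When I lowered the cylinder onto the hook and into the tray there were brief sideways forces of 2–4 N, which I mostly eased off before letting go. About 2.5 N was still there when I released it in the tray, where it then stood level.

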